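# Reload the dish shuttle and index it to the viewing station

## Robot

A 6-joint arm with a two-finger parallel gripper is mounted at the origin on the work surface. World frame = base frame: x ahead of the robot, y to its left, z up, the work surface at z = 0. Lengths are in m, angles in rad, forces in N, time in s.
With the tool pointing down it reaches from about 0.4 to 0.925 m from the base axis. Payload 3.4 kg.
Tool frame: the origin (TCP) lies at the very end of the fingers, on their centre line; the grasp point (between the pads) lies manip.tcp_to_grasp behind it (manip.tcp_to_grasp is the distance from the TCP to the grasp point, in m); z points along the fingers, y is the line along which they close (so a half turn about z gives the same grasp; the last joint's range is limited). The gripper opens to 85 mm and grips with 20 to 120 N. Pads are 22 mm wide; open, the fingers measure 114 mm over their backs; the gripper's body (76 mm by 85 mm) begins 54 mm behind the grasp point. The pads swing forward as they close: fully open they stand 13 mm farther back than shut.
Start: joints at [1.226, 0.307, 1.506, -0, 1.328, -0.073], TCP at [0.154, 0.554, 0.231] pointing down, gripper open.
Joint ranges: [-3.12, 3.12], [-1.05, 2.28], [0.14, 2.33], [-1.42, 4.57], [0.1, 2.73], [-2.68, 2.68]. Speed limits (rad/s): [2.57, 2.57, 3.14, 3.14, 3.14, 3.14].

## Interface

Orientations are given as a 3x3 rotation matrix whose columns are the frame's x, y, z axes.
In Python, from rig import manip gives the robot as it stands. The module is installed in compiled form; this text tells all that it offers.
- The arm moves only by the shell command python3 -m jog FILE [FORCE], which reads ROWS from the file FILE. ROWS is a JSON list of rows, 1 to 8 of them, each of 7 numbers: a rotation vector rx, ry, rz in rad, then dx, dy, dz in m, then the finger opening in m; each row shifts and turns the commanded pose from where the row before left it, along the tool's axes as they then stand; what a row does not reach is not made up. A row lasts 1/10 s, in which the tool goes at most 0.05 m and 0.15 rad, less where a joint would pass 70% of its speed; a pose out of reach is approached as far as the arm can. The fingers move at their own pace and stop on an object; FORCE is the grip in N (left out, the last holds). Time passes only in rows, so rows that do not move let the fingers close. It prints the time, the measured TCP pose, the force, the opening and the grip force at its end. Input that does not fit is refused with a message, and nothing moves.
- manip.state(): the state, without advancing time (a new reading comes with each control period).
- manip.read_camera(name): name is "side" or "top"; returns a dict with "color" (420x560x3 uint8, red, green, blue), "vertical_fov" (degrees; the focal length in pixels is half the picture's height over the tangent of half this angle, whatever the lens; pixels are square), "cx", "cy" (the principal point, pixels), "origin" and "rotation" of the camera in the world. Camera axes: x right, y down, z forward; pixel columns grow to the right and rows downward; lengths in m; the calibration is good to about 2 mm. A picture is of the moment at which its call begins. There is no depth.
- manip.job_done(): hands the job in; it is judged then, once.
Trained networks look in a picture, given as the dict that the camera call returned (one of the last four; its "shot" number tells which), for a name from the list of things; names that differ only in an ending like _2 or _b are one class to them, and where a whole thing is asked for, a point or a joint stands for the part that bears it (a point fixed in the world has none). Each returns a list of dicts, best first, with "conf" (0 to 1); they miss things now and then, are a little off and sometimes report something else, mostly with a low value. They report only what shows in the picture. A call takes as long as a camera call. They do not tell look-alikes from the thing itself.
- manip.recognise(picture, name): "at" ([x, y, z] in m, in world coordinates, good to about 4 mm: the middle of the surface that is visible of it).
- manip.mark_of(picture, name): "at" ([x, y, z] in m, in world coordinates, good to about 4 mm: a listed point, or the origin of a listed thing).
The state is a dict: "time_s": time; "qpos": joint angles; "joint_velocities": joint speeds; "joint_efforts": joint torques, N m; "position": TCP position; "tcp_rot": TCP orientation; "wrist_force": force on the tool from outside, world axes, zero at the start; "ft_torque": the same for the moment, N m; "opening": finger opening in m; "finger_force": force on a finger pad.
Only numpy, scipy, OpenCV 4.12 (cv2) and the standard library are available. Lean on these libraries where they do the work, as an engineer would, in place of code of your own. Each camera call takes 0.05 s, during which the arm holds its last target. There are 200 camera calls.

## Task

Move every old green-lidded dish from the carrier into the yellow discard tray, lying flat on its floor; put every pink-lidded culture dish that is on the bench into its own nest on the light-blue carrier, flat on the nest floor, and then shut the clear lid fully. After that, pull up the red sprung knob, turn it anticlockwise and let it settle in its raised notch; slide the carrier along the rail to the viewing station with the green mark; and there pull the knob, turn it back and let the plunger snap fully down into the station's hole, so that the carrier is locked. Leave the other things on the bench alone.

Things in the scene. Friction and masses are not known exactly. Their poses are not given: they have to be found in the camera images.
- dish1: closed round culture dish with a pink lid and a white spot on it, 38 mm across, 16 mm tall, about 30 g; origin at the centre of its underside, z up. It may be absent (None).
- dish2: closed round culture dish with a pink lid and a white spot on it, 38 mm across, 16 mm tall, about 30 g; origin at the centre of its underside, z up. It may be absent (None).
- dish3: closed round culture dish with a pink lid and a white spot on it, 38 mm across, 16 mm tall, about 30 g; origin at the centre of its underside, z up. It may be absent (None).
- dish4: closed round culture dish with a pink lid and a white spot on it, 38 mm across, 16 mm tall, about 30 g; origin at the centre of its underside, z up. It may be absent (None).
- old1: old culture dish with a green lid and a black spot, at first in a nest of the carrier; 38 mm across, 16 mm tall, about 30 g; origin at the centre of its underside, z up. It may be absent (None).
- old2: old culture dish with a green lid and a black spot, at first in a nest of the carrier; 38 mm across, 16 mm tall, about 30 g; origin at the centre of its underside, z up. It may be absent (None).
- old3: old culture dish with a green lid and a black spot, at first in a nest of the carrier; 38 mm across, 16 mm tall, about 30 g; origin at the centre of its underside, z up. It may be absent (None).
- tray_in (a point): centre of the inner floor of the yellow discard tray (fixed, 110 mm in x, 140 mm in y, 20 mm tall, walls and floor 4 mm thick); z up, y along its long side
- nest1 (a point): first of four nests in a row on the light-blue carrier: a flat cell, 44 x 44 mm inside, 48 mm pitch, white ribs 4 mm high and thick around it, a dark disc on its floor; the point is the centre of its floor, 32 mm above the table; z up, y along the rail to the viewing station, x away from the robot (the rail may be turned a little).
- nest2 (a point): nest 2, as nest1, 48 mm further along y. A gripper closing along x has free room: nothing stands in front of the row (-x), and behind it nothing for 55 mm, as far as the lid's hinge; a neighbouring dish is only 10 mm away along y.
- nest3 (a point): nest 3, as nest1, 96 mm further along y. The fixed rail under the carrier is 110 mm wide (x from -55 to +55 mm off the row of nests), 21 mm high, and with the carrier at the loading station runs from 43 mm before nest1 to 377 mm beyond it along y; the white unit stands behind it, x 75 to 125 mm, y 257 to 367 mm from nest1.
- nest4 (a point): nest 4, as nest1, 144 mm further along y
- carrier (a joint): place of the carrier on its rail, m: 0 = loading station (start), 0.120 = viewing station (green marks); end stops at -0.004 and 0.136. Slides with about 2 N once the plunger is out of its hole. Plate 115 x 262 x 10 mm, top 32 mm above the table; from nest1 its ends are at y -29 and +233 mm, its front edge at x -45, back edge at x +70 mm. A white unit 55 mm tall stands behind the viewing station.
- lid (a joint): angle of the clear hinged lid, rad: 0 = shut, 2.1 = fully open (leaning back, away from the robot). It stays where it is left (stiff hinge, about 2 N at its front edge to move). The panel is 98 x 196 mm and 4 mm thick, with light-blue skirts under three sides; it covers the four nests.
- lid_hinge (a point): hinge line of the lid, at mid-length, 60 mm behind (+x) the row of nests, 34 mm above the table. The frame turns with the lid: y is the hinge line (along the rail), -x points to the lid's front edge 98 mm away, z is the lid's outward side (outer face at z = 20.5 mm; 54.5 mm above the table when shut).
- lid_handle (a point): centre of the blue handle on the lid's outer face, 10 mm thick (lid x), 40 mm long (y), 18 mm tall (z), 84 mm from the hinge; the same axes as lid_hinge
- plunger (a joint): how far the sprung plunger is pulled up, m: 0 = pin down in a rail hole (locked), 0.008 = pin standing on the rail beside a hole, 0.012 = resting in the raised notch (parked, carrier free), 0.024 = top stop. Spring 4 N at 0, 9 N at the top. Lift beyond 0.018 (0.020 for ease) to turn over the ridge between the notches. The pin drops in within about 3 mm of a station and leaves 1.5 mm of play.
- knob (a joint): turn of the plunger's knob about its vertical axis, rad, anticlockwise seen from above: 0 = over the deep notch (locking), 1.05 = over the raised notch (parked); stops at -0.09 and 1.15. In the deep notch it has about 0.3 rad of play.
- knob_grip (a point): centre of the red bar grip of the plunger knob: 46 mm long along its x, 14 mm thick along its y, 25 mm tall; 84.5 mm above the table when locked, rising with the plunger and turning with the knob: at knob = 0 its x lies across the rail. The black and steel crown below it reaches 68 mm above the table. It sits on the carrier, 202 mm along y from nest1.
- amber_bottle: bystander: brown bottle, 42 mm across, 85 mm tall; origin at the centre of its underside
- jar: bystander: white jar with a blue cap, 44 mm across, 60 mm tall; origin at the centre of its underside
- marker: bystander: white and green marker pen, 130 mm long, 12 mm thick, lying along its y; origin at the centre of its underside
- tube_rack: bystander: white rack with capped tubes, 70 x 120 x 68 mm; origin at the centre of its underside
- timer: bystander: grey bench timer, 50 x 70 x 20 mm; origin at the centre of its underside
Not all that is in view belongs to the job. What is shaped like the old1 but purple is not meant. Of the things that look like the part that bears tray_in, the smaller one is meant.

How it is judged:
On the way, in this order (a step that is already met when the one before it is completed fails the run):
1. every old dish lies flat in the tray and every pink-lidded dish flat in a nest (x of old1 in the frame of tray_in between -0.04 and 0.04 m and y of old1 in the frame of tray_in between -0.055 and 0.055 m and z of each of old1, old2, old3 in the frame of tray_in below 0.006 m and angle between each of old1, old2, old3's own z axis and vertical below 0.1 rad and x of old2 in the frame of tray_in between -0.04 and 0.04 m and y of old2 in the frame of tray_in between -0.055 and 0.055 m and x of old3 in the frame of tray_in between -0.04 and 0.04 m and y of old3 in the frame of tray_in between -0.055 and 0.055 m and (distance between dish1 and nest1 below 0.008 m or distance between dish1 and nest2 below 0.008 m or distance between dish1 and nest3 below 0.008 m or distance between dish1 and nest4 below 0.008 m) and angle between each of dish1, dish2, dish3, dish4's own z axis and vertical below 0.06 rad and z of each of dish1, dish2, dish3, dish4 in the frame of nest1 below 0.0025 m and (distance between dish2 and nest1 below 0.008 m or distance between dish2 and nest2 below 0.008 m or distance between dish2 and nest3 below 0.008 m or distance between dish2 and nest4 below 0.008 m) and (distance between dish3 and nest1 below 0.008 m or distance between dish3 and nest2 below 0.008 m or distance between dish3 and nest3 below 0.008 m or distance between dish3 and nest4 below 0.008 m) and (distance between dish4 and nest1 below 0.008 m or distance between dish4 and nest2 below 0.008 m or distance between dish4 and nest3 below 0.008 m or distance between dish4 and nest4 below 0.008 m)), for 0.2 s.
2. the lid is shut over the dishes (value of joint lid below 0.05 rad and (distance between dish1 and nest1 below 0.008 m or distance between dish1 and nest2 below 0.008 m or distance between dish1 and nest3 below 0.008 m or distance between dish1 and nest4 below 0.008 m) and angle between each of dish1, dish2, dish3, dish4's own z axis and vertical below 0.06 rad and z of each of dish1, dish2, dish3, dish4 in the frame of nest1 below 0.0025 m and (distance between dish2 and nest1 below 0.008 m or distance between dish2 and nest2 below 0.008 m or distance between dish2 and nest3 below 0.008 m or distance between dish2 and nest4 below 0.008 m) and (distance between dish3 and nest1 below 0.008 m or distance between dish3 and nest2 below 0.008 m or distance between dish3 and nest3 below 0.008 m or distance between dish3 and nest4 below 0.008 m) and (distance between dish4 and nest1 below 0.008 m or distance between dish4 and nest2 below 0.008 m or distance between dish4 and nest3 below 0.008 m or distance between dish4 and nest4 below 0.008 m)), for 0.2 s.
3. the plunger rests in its raised notch, the carrier still at the loading station (value of joint plunger between 0.0095 and 0.0145 m and value of joint knob above 0.85 rad and value of joint lid below 0.05 rad and value of joint carrier below 0.02 m), for 0.2 s.
4. the carrier has been slid to the viewing station (value of joint carrier above 0.114 m and value of joint lid below 0.05 rad), for 0.1 s.
At the end, for the whole second after the job is handed in: Pink dishes flat in nests (within 8 mm of a centre, under 2.5 mm above the floor, tilt under 0.06 rad), old dishes flat in the tray, lid under 0.05 rad, carrier locked at the viewing station (0.116 to 0.124 m): plunger under 0.003 m, knob under 0.3 rad; all at rest (all of step 2 and value of joint plunger below 0.003 m and value of joint knob below 0.3 rad and value of joint carrier between 0.116 and 0.124 m and velocity of joint carrier between -0.01 and 0.01 m/s and linear speed of each of dish1, dish2, dish3, dish4 below 0.02 m/s and x of old1 in the frame of tray_in between -0.04 and 0.04 m and y of old1 in the frame of tray_in between -0.055 and 0.055 m and z of each of old1, old2, old3 in the frame of tray_in below 0.006 m and angle between each of old1, old2, old3's own z axis and vertical below 0.1 rad and x of old2 in the frame of tray_in between -0.04 and 0.04 m and y of old2 in the frame of tray_in between -0.055 and 0.055 m and x of old3 in the frame of tray_in between -0.04 and 0.04 m and y of old3 in the frame of tray_in between -0.055 and 0.055 m); the robot touches nothing.
It fails at once if another thing on the bench is moved by more than 5 cm (distance of any of amber_bottle, jar, marker, tube_rack, timer from where it was at the start of the episode above 0.05 m).
Of old1, old2, old3 only 1 to 2 are there at a start; the rules pass over those that are not, and their reading is None.
Of dish1, dish2, dish3, dish4 only 2 to 4 are there at a start; the rules pass over those that are not, and their reading is None.
At some moment in a run one of dish1, dish2, dish3, dish4 may be knocked a few centimetres aside while the robot is not near it.
Once in a run the grip may slacken for a moment while it holds something.
It also fails if it takes over 210 s, if anything falls off the work surface, if the arm or the gripper's body presses on something with over 40 N, if the wrist force passes 120 N, or if a joint passes its speed limit or range.

## Working session

There is one attempt and no reset: what is moved stays moved. The work goes in short steps, Python scripts to look and compute and a shell command to move; the robot and the scene stay as the last step left them, time stands still between calls to the robot, and variables do not carry over. Pictures are saved under pics/ and viewed, at most 14 in all, crops included, and the job is handed in when it is done.

```bash
mkdir -p pics
cat > h.py <<'E'
import numpy as np, cv2
from rig import manip
def shot(n,fn=None):
    p=manip.read_camera(n)
    if fn: cv2.imwrite('pics/'+fn,p['color'][:,:,::-1])
    return p
def st():
    s=manip.state(); print('t',round(s['time_s'],2),'p',np.round(s['position'],4),'open',round(s['opening'],4)); return s
def px(p,X):
    R=np.array(p['rotation']);v=R.T@(np.array(X)-np.array(p['origin']));f=p['color'].shape[0]/2/np.tan(np.radians(p['vertical_fov'])/2)
    return np.array([p['cx']+f*v[0]/v[2],p['cy']+f*v[1]/v[2]])
def ray(p,u,v,z):
    R=np.array(p['rotation']);f=p['color'].shape[0]/2/np.tan(np.radians(p['vertical_fov'])/2)
    d=R@np.array([(u-p['cx'])/f,(v-p['cy'])/f,1]);o=np.array(p['origin']);return o+d*(z-o[2])/d[2]
E
python3 - <<'E'
from h import *
s=st();print(np.round(s['tcp_rot'],3),manip.tcp_to_grasp)
P={n:shot(n,n+'0.png') for n in('side','top')}
for n,p in P.items():
    print(n,p['color'].shape,p['vertical_fov'],p['cx'],p['cy'],np.round(p['origin'],3),np.round(p['rotation'],3).tolist())
    for k in ['dish1','old1','tray_in','nest1','nest2','nest3','nest4','lid_hinge','lid_handle','knob_grip','amber_bottle','jar','marker','tube_rack','timer']:
        print(k,[(np.round(d['at'],3).tolist(),round(d['conf'],2),px(p,d['at']).astype(int).tolist()) for d in manip.mark_of(p,k) if d['conf']>.2])
E
```

```text
t 0.0 p [0.1541 0.5532 0.2304] open 0.0851
[[-0.963  0.268 -0.001]
 [ 0.268  0.963 -0.002]
 [ 0.    -0.002 -1.   ]] 0.0187
side (420, 560, 3) 54.73638432708807 277.46376636166667 210.3687478440839 [ 0.051 -0.996  0.975] [[0.906, -0.281, 0.317], [-0.423, -0.597, 0.682], [-0.002, -0.752, -0.66]]
dish1 [([0.503, -0.293, -0.002], 0.68, [313, 270]), ([0.442, -0.1, -0.001], 0.63, [270, 236]), ([0.493, 0.313, -0.004], 0.59, [240, 169])]
old1 [([0.583, -0.366, 0.001], 0.47, [348, 277]), ([0.621, -0.168, 0.036], 0.46, [327, 225]), ([0.606, -0.027, 0.031], 0.44, [303, 203]), ([0.61, -0.031, 0.033], 0.42, [305, 203])]
tray_in [([0.24, 0.242, 0.003], 0.72, [185, 194])]
nest1 [([0.62, -0.123, 0.031], 0.87, [320, 218]), ([0.615, -0.171, 0.034], 0.78, [326, 227]), ([0.608, -0.027, 0.033], 0.77, [304, 202]), ([0.614, -0.076, 0.028], 0.58, [312, 211])]
nest2 [([0.62, -0.123, 0.031], 0.87, [320, 218]), ([0.615, -0.171, 0.034], 0.78, [326, 227]), ([0.608, -0.027, 0.033], 0.77, [304, 202]), ([0.614, -0.076, 0.028], 0.58, [312, 211])]
nest3 [([0.62, -0.123, 0.031], 0.87, [320, 218]), ([0.615, -0.171, 0.0
[... 1834 characters left out ...]
175]), ([0.616, -0.124, 0.031], 0.67, [303, 173])]
nest4 [([0.618, -0.17, 0.03], 0.95, [319, 172]), ([0.606, -0.031, 0.034], 0.76, [271, 176]), ([0.609, -0.078, 0.032], 0.71, [287, 175]), ([0.616, -0.124, 0.031], 0.67, [303, 173])]
lid_hinge [([0.672, -0.095, 0.032], 0.61, [293, 154])]
lid_handle [([0.728, -0.092, 0.1], 0.73, [292, 128])]
knob_grip [([0.607, 0.025, 0.083], 0.44, [251, 172])]
amber_bottle [([0.431, 0.231, -0.001], 0.64, [182, 238])]
jar [([0.445, -0.233, 0.0], 0.67, [341, 232])]
marker [([0.676, -0.322, 0.002], 0.66, [369, 155])]
tube_rack [([0.559, -0.555, -0.002], 0.7, [448, 193]), ([0.606, -0.032, 0.033], 0.23, [271, 176])]
timer [([0.675, 0.365, -0.001], 0.6, [139, 157])]
```

```bash
python3 -c "
import cv2
for n in('top','side'):
    a=cv2.imread(f'pics/{n}0.png'); a=a[130:330,60:460] if n=='top' else a[120:320,160:420]
    a=cv2.resize(a,None,fx=2,fy=2,interpolation=cv2.INTER_CUBIC); cv2.imwrite(f'pics/{n}0c.png',a)"
```

```text
(no output)
```

View pics/top0c.png

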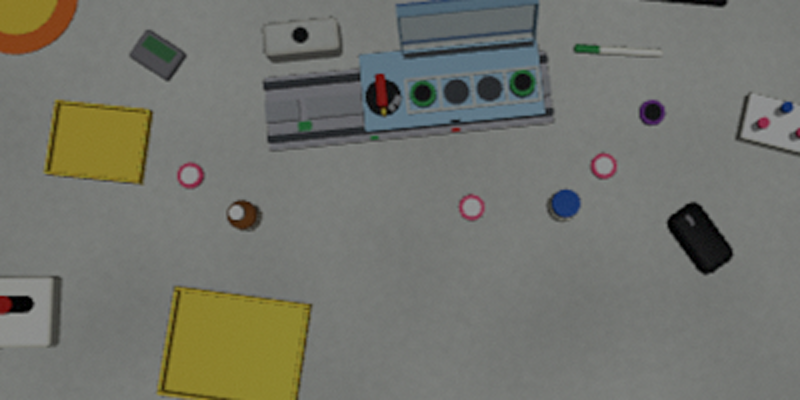

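View pics/side0c.png

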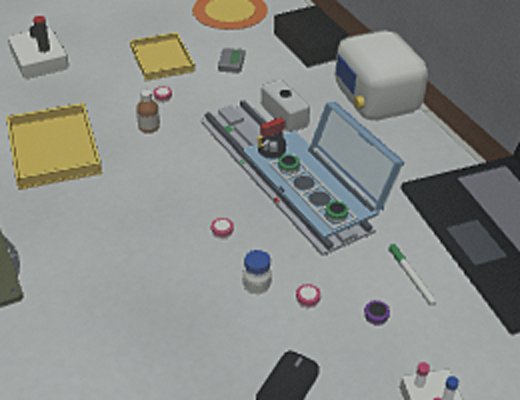

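The top crop shows three pink dishes, at crop px (190,175), (472,207) and (603,166). The old green dishes are in nest 1 (522,83) and nest 4 (423,93), and nests 2 and 3 are empty. The purple decoy is at (651,112). The smaller yellow tray is at (100,142) and the larger look-alike at (235,345). The side crop agrees: the lid leans back open and the knob is at (271,137).

Next I average the detections and triangulate the colour blobs.

```bash
cat >> h.py <<'E'
def proj(p):
    R=np.array(p['rotation']);f=p['color'].shape[0]/2/np.tan(np.radians(p['vertical_fov'])/2)
    K=np.array([[f,0,p['cx']],[0,f,p['cy']],[0,0,1]]);return K@np.c_[R.T,-R.T@np.array(p['origin'])]
def blobs(p,kind,amin=25):
    h=cv2.cvtColor(p['color'],cv2.COLOR_RGB2HSV)
    lo,hi={'pink':((160,70,60),(178,255,255)),'green':((45,90,30),(85,255,255)),'red':((0,130,60),(8,255,255))}[kind]
    m=cv2.inRange(h,lo,hi); m=cv2.morphologyEx(m,cv2.MORPH_CLOSE,np.ones((3,3)))
    out=[]
    for c in cv2.findContours(m,cv2.RETR_EXTERNAL,cv2.CHAIN_APPROX_NONE)[0]:
        if cv2.contourArea(c)>amin: out.append(cv2.minEnclosingCircle(c)[0] if 0 else np.r_[[(cv2.boundingRect(c)[0]+(cv2.boundingRect(c)[2]-1)/2),(cv2.boundingRect(c)[1]+(cv2.boundingRect(c)[3]-1)/2)]])
    return out
def tri(a,ua,b,ub):
    X=cv2.triangulatePoints(proj(a),proj(b),np.array(ua,float).reshape(2,1),np.array(ub,float).reshape(2,1));return (X[:3]/X[3]).ravel()
def marks(names,n=2,cmin=.3):
    """averaged, clustered marks over n shots of both cameras"""
    S=[shot(c) for _ in range(n) for c in('top','side')] if n<=2 else []
    out={}
    for k in names:
        cl=[]
        for p in S:
            for d in manip.mark_of(p,k):
                if d['conf']<cmin: continue
                for c in cl:
                    if np.linalg.norm(np.mean(c,0)-d['at'])<.02: c.append(d['at']);break
                else: cl.append([d['at']])
        out[k]=[(np.round(np.mean(c,0),4),len(c)) for c in cl if len(c)>1]; print(k,*[(m.tolist(),l) for m,l in out[k]])
    return S,out
E
python3 - <<'E'
from h import *
S,o=marks(['nest1','old1','dish1','tray_in','knob_grip','lid_handle','lid_hinge'])
t,s=S[0],S[1]
for k in('pink','green'):
    B=blobs(s,k)
    for u in blobs(t,k):
        best=min(((abs(X[2]-.03),X,v) for v in B for X in [tri(t,u,s,v)] if np.linalg.norm(px(s,X)-v)<4),key=lambda a:a[0],default=None)
        print(k,u,best and (np.round(best[1],4),np.round(px(s,best[1])-best[2],1)))
ns=np.array([m for m,l in o['nest1']]);ns=ns[np.argsort(ns[:,1])]
if len(ns)==4:
    i=np.arange(4)-1.5;d=(i[:,None]*ns[:,:2]).sum(0);th=np.arctan2(-d[0],d[1]);c=ns.mean(0);print('theta',th,'c',c,'pitch',np.linalg.norm(d)/5)
    for j in i:
        X=c[:2]+j*.048*np.array([-np.sin(th),np.cos(th)]);print(X)
E
```

```text
nest1 ([0.6122, -0.0781, 0.0296], 4) ([0.6066, -0.0297, 0.0326], 3) ([0.6178, -0.174, 0.03], 4) ([0.6166, -0.1249, 0.0295], 4)
old1 ([0.6213, -0.1706, 0.0335], 5) ([0.6063, -0.0279, 0.0292], 4) ([0.5812, -0.3655, 0.001], 3)
dish1 ([0.4928, 0.314, -0.0003], 4) ([0.4424, -0.0988, 0.001], 4) ([0.5046, -0.2948, -0.001], 4)
tray_in ([0.5448, 0.4485, 0.0047], 4) ([0.2456, 0.2409, 0.0049], 4)
knob_grip ([0.6015, 0.0296, 0.0844], 4)
lid_handle ([0.73, -0.0911, 0.1032], 4)
lid_hinge ([0.6707, -0.0948, 0.0314], 3)
pink [295. 233.] (array([ 0.4439, -0.0977,  0.0124]), array([-0.3,  0. ]))
pink [155. 217.] None
pink [361.  212.5] (array([ 0.502 , -0.2909,  0.0123]), array([-0.,  0.]))
pink [ 6.  98.5] (array([0.819 , 0.7305, 0.0784]), array([ 3.1, -0.6]))
green [271. 176.] None
green [321. 171.] (array([ 0.6191, -0.1736,  0.0463]), array([-0.2,  0. ]))
green [353. 154.] None
green [139.5 154. ] None
theta 0.07905109868409667 c [ 0.6133   -0.101675  0.030425] pitch 0.04812027535249565
[ 0.61898575 -0.17345015]
[ 0.61519525 -0.12560005]
[ 0.61140475 -0.07774995]
[ 0.60761425 -0.02989985]
```

```bash
cat >> h.py <<'E'
TH=.079
def to(X,th=TH,off=(0,0)):
    s=manip.state();R=np.array(s['tcp_rot']);Rt=np.array([[-np.sin(th),np.cos(th),0],[np.cos(th),np.sin(th),0],[0,0,-1]]).T
    from scipy.spatial.transform import Rotation as Q
    print('delta',np.round(R.T@(np.array(X)-s['position']),4),'delta if aligned',np.round(Rt.T@(np.array(X)-s['position']),4),'rot',np.round(Q.from_matrix(R.T@Rt).as_rotvec(),3),'p',np.round(s['position'],4),'open',round(s['opening'],4))
E
echo '[[0, 0, 0.15, 0, 0, 0, 0.06], [0, 0, 0.15, 0, 0, 0, 0.06], [0, 0, 0.15, 0, 0, 0, 0.06], [0, 0, 0.15, 0, 0, 0, 0.06], [0, 0, 0.15, 0, 0, 0, 0.06], [0, 0, 0.15, 0, 0, 0, 0.06], [0, 0, 0.15, 0, 0, 0, 0.06], [0, 0, 0.15, 0, 0, 0, 0.06]]' > next.json && python3 -m jog next.json 30
echo '[[0, 0, 0, 0, 0, 0, 0.06], [0, 0, 0, 0, 0, 0, 0.06]]' > next.json && python3 -m jog next.json
python3 -c "
from h import *
to([.6072,-.0293,.15])"
```

```text
time_s: 4.0
position: [0.1544, 0.5539, 0.2313]
tcp_rot: [[-0.093, 0.996, 0.0], [0.996, 0.093, 0.0], [0.0, 0.0, -1.0]]
wrist_force: [-0.8, -0.6, -0.3]
opening: 0.0601
finger_force: 0.0
time_s: 4.2
position: [0.1544, 0.5539, 0.2313]
tcp_rot: [[-0.102, 0.995, 0.0], [0.995, 0.102, -0.0], [-0.0, 0.0, -1.0]]
wrist_force: [-0.5, 0.4, 0.1]
opening: 0.0601
finger_force: 0.0
delta [-0.6265  0.3907  0.0813] delta if aligned [-0.6171  0.4054  0.0813] rot [0.    0.    0.024] p [0.1544 0.5539 0.2313] open 0.0601
```

```bash
echo '[[0, 0, 0.024, 0, 0, 0, 0.06], [0, 0, 0, -0.038, 0.025, 0, 0.06], [0, 0, 0, -0.038, 0.025, 0, 0.06], [0, 0, 0, -0.038, 0.025, 0, 0.06], [0, 0, 0, -0.038, 0.025, 0, 0.06], [0, 0, 0, -0.038, 0.025, 0, 0.06], [0, 0, 0, -0.038, 0.025, 0, 0.06], [0, 0, 0, -0.038, 0.025, 0, 0.06]]' > next.json && python3 -m jog next.json >/dev/null
echo '[[0, 0, 0, -0.038, 0.025, 0, 0.06], [0, 0, 0, -0.038, 0.025, 0.01, 0.06], [0, 0, 0, -0.038, 0.025, 0.01, 0.06], [0, 0, 0, -0.038, 0.025, 0.01, 0.06], [0, 0, 0, -0.038, 0.025, 0.02, 0.06], [0, 0, 0, -0.038, 0.025, 0.02, 0.06], [0, 0, 0, -0.038, 0.025, 0, 0.06], [0, 0, 0, 0, 0, 0, 0.06]]' > next.json && python3 -m jog next.json
python3 -c "
from h import *
to([.6072,-.0293,.038])"
```

```text
time_s: 5.8
position: [0.5475, 0.0451, 0.1608]
tcp_rot: [[-0.071, 0.997, 0.003], [0.997, 0.071, -0.002], [-0.002, 0.003, -1.0]]
wrist_force: [-0.3, -0.1, 0.2]
opening: 0.0604
finger_force: 0.0
delta [-0.0782  0.0539  0.1231] delta if aligned [-0.0789  0.0536  0.1228] rot [ 0.003  0.002 -0.008] p [0.5475 0.0451 0.1608] open 0.0604
```

```bash
echo '[[0, 0, 0, -0.04, 0.027, 0.02, 0.06], [0, 0, 0, -0.039, 0.0265, 0.02, 0.06], [0, 0, 0, 0, 0, 0, 0.06], [0, 0, 0, 0, 0, 0, 0.06]]' > next.json && python3 -m jog next.json
python3 -c "
from h import *
to([.6072,-.0293,.038])"
```

```text
time_s: 6.2
position: [0.6002, -0.0229, 0.1218]
tcp_rot: [[-0.074, 0.997, -0.002], [0.997, 0.074, 0.001], [0.001, -0.002, -1.0]]
wrist_force: [-0.2, 0.9, 0.9]
opening: 0.06
finger_force: 0.0
delta [-0.007   0.0066  0.0838] delta if aligned [-0.007   0.0064  0.0838] rot [-0.002 -0.001 -0.005] p [ 0.6002 -0.0229  0.1218] open 0.06
```

```bash
echo '[[0, 0, 0, -0.007, 0.0065, 0.02, 0.06], [0, 0, 0, 0, 0, 0.03, 0.06], [0, 0, 0, 0, 0, 0.02, 0.06], [0, 0, 0, 0, 0, 0.013, 0.06], [0, 0, 0, 0, 0, 0, 0.06], [0, 0, 0, 0, 0, 0, 0.06]]' > next.json && python3 -m jog next.json
echo '[[0, 0, 0, 0, 0, 0, 0.03], [0, 0, 0, 0, 0, 0, 0.03], [0, 0, 0, 0, 0, 0, 0.03], [0, 0, 0, 0, 0, 0, 0.03], [0, 0, 0, 0, 0, 0, 0.03], [0, 0, 0, 0, 0, 0, 0.03]]' > next.json && python3 -m jog next.json 30
python3 -c "
from h import *
to([.6072,-.0293,.16]);shot('side','g1.png')"
python3 -c "
import cv2
a=cv2.imread('pics/g1.png')[120:300,200:440];cv2.imwrite('pics/g1c.png',cv2.resize(a,None,fx=3,fy=3))"
```

```text
time_s: 6.8
position: [0.6077, -0.0284, 0.0405]
tcp_rot: [[-0.076, 0.997, 0.001], [0.997, 0.076, 0.0], [-0.0, 0.001, -1.0]]
wrist_force: [0.1, -0.1, 0.3]
opening: 0.0603
finger_force: 0.0
time_s: 7.4
position: [0.6085, -0.029, 0.0413]
tcp_rot: [[-0.075, 0.997, 0.003], [0.997, 0.075, 0.0], [-0.0, 0.003, -1.0]]
wrist_force: [-0.9, 1.6, 6.0]
opening: 0.036
finger_force: 29.5
delta [-0.0002 -0.001  -0.1187] delta if aligned [-0.0002 -0.0013 -0.1187] rot [ 0.003  0.    -0.004] p [ 0.6085 -0.029   0.0413] open 0.036
```

View pics/g1c.png

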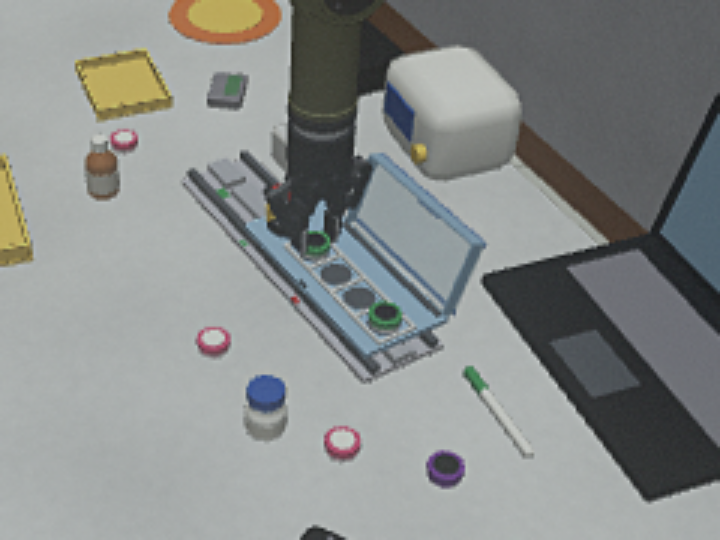

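The side picture shows the fingers around the green dish in nest 4 (crop px (315,240)). The dish is gripped at an opening of 36 mm, so I lift it and carry it to the tray.

```bash
echo '[[0, 0, 0, 0, 0, -0.015, 0.03], [0, 0, 0, 0, 0, -0.03, 0.03], [0, 0, 0, 0, 0, -0.03, 0.03], [0, 0, 0, 0, 0, -0.03, 0.03], [0, 0, 0, 0, 0, -0.01, 0.03], [0, 0, 0, 0, 0, 0, 0.03]]' > next.json && python3 -m jog next.json
echo '[[0, 0, 0, 0.04, 0, 0, 0.03], [0, 0, 0, 0.045, 0, 0, 0.03], [0, 0, 0, 0.045, 0, 0, 0.03], [0, 0, 0, 0.045, 0, 0, 0.03], [0, 0, 0, 0.045, 0, 0, 0.03], [0, 0, 0, 0.045, 0, 0, 0.03], [0, 0, 0, 0.045, 0, 0, 0.03], [0, 0, 0, 0.045, 0, 0, 0.03]]' > next.json && python3 -m jog next.json
echo '[[0, 0, 0, 0.045, 0, 0, 0.03], [0, 0, 0, 0.045, 0, 0, 0.03], [0, 0, 0, 0.03, 0, 0, 0.03], [0, 0, 0, 0, 0, 0, 0.03], [0, 0, 0, 0, 0, 0, 0.03]]' > next.json && python3 -m jog next.json
python3 -c "
from h import *
to([.547,.479,.0155])"
```

```text
time_s: 8.05
position: [0.609, -0.0294, 0.1568]
tcp_rot: [[-0.075, 0.997, 0.005], [0.997, 0.075, -0.001], [-0.001, 0.005, -1.0]]
wrist_force: [-0.4, 0.5, -0.7]
opening: 0.036
finger_force: 30.1
time_s: 8.85
position: [0.5794, 0.326, 0.1522]
tcp_rot: [[-0.075, 0.997, -0.003], [0.997, 0.075, -0.002], [-0.002, -0.003, -1.0]]
wrist_force: [1.3, -0.8, -0.2]
opening: 0.036
finger_force: 30.1
time_s: 9.35
position: [0.5706, 0.4444, 0.152]
tcp_rot: [[-0.077, 0.997, -0.003], [0.997, 0.077, -0.003], [-0.003, -0.003, -1.0]]
wrist_force: [-0.8, -0.6, -0.5]
opening: 0.036
finger_force: 30.1
delta [ 0.0366 -0.0204  0.1364] delta if aligned [ 0.0363 -0.0208  0.1365] rot [-0.003  0.003 -0.002] p [0.5706 0.4444 0.152 ] open 0.036
```

```bash
echo '[[0, 0, 0, 0.0366, -0.0204, 0, 0.03], [0, 0, 0, 0, 0, 0.035, 0.03], [0, 0, 0, 0, 0, 0.04, 0.03], [0, 0, 0, 0, 0, 0.03, 0.03], [0, 0, 0, 0, 0, 0.02, 0.03], [0, 0, 0, 0, 0, 0.008, 0.03], [0, 0, 0, 0, 0, 0, 0.03], [0, 0, 0, 0, 0, 0, 0.03]]' > next.json && python3 -m jog next.json
python3 -c "
from h import *
to([.547,.479,.0135])"
```

```text
time_s: 10.15
position: [0.5498, 0.4791, 0.0224]
tcp_rot: [[-0.074, 0.997, 0.001], [0.997, 0.074, 0.001], [0.001, 0.001, -1.0]]
wrist_force: [-0.3, 0.4, 0.3]
opening: 0.0359
finger_force: 30.1
delta [ 0.0001 -0.0028  0.0089] delta if aligned [ 0.0001 -0.0028  0.0089] rot [ 0.001 -0.    -0.005] p [0.5498 0.4791 0.0224] open 0.0359
```

```bash
echo '[[0, 0, 0, 0, -0.0025, 0.005, 0.03], [0, 0, 0, 0, 0, 0.003, 0.03], [0, 0, 0, 0, 0, 0, 0.03], [0, 0, 0, 0, 0, 0, 0.03]]' > next.json && python3 -m jog next.json
echo '[[0, 0, 0, 0, 0, 0, 0.05], [0, 0, 0, 0, 0, 0, 0.05], [0, 0, 0, 0, 0, 0, 0.05], [0, 0, 0, 0, 0, -0.02, 0.05], [0, 0, 0, 0, 0, -0.04, 0.05], [0, 0, 0, 0, 0, -0.04, 0.05], [0, 0, 0, 0, 0, -0.04, 0.06], [0, 0, 0, 0, 0, 0, 0.06]]' > next.json && python3 -m jog next.json
python3 -c "
from h import *
to([.619,-.173,.152])"
```

```text
time_s: 10.55
position: [0.5464, 0.4795, 0.014]
tcp_rot: [[-0.075, 0.997, 0.0], [0.997, 0.075, 0.0], [0.0, 0.0, -1.0]]
wrist_force: [0.0, -0.1, -0.1]
opening: 0.0355
finger_force: 30.1
time_s: 11.35
position: [0.55, 0.4822, 0.1617]
tcp_rot: [[-0.075, 0.997, 0.011], [0.997, 0.075, 0.009], [0.008, 0.012, -1.0]]
wrist_force: [0.2, 0.1, 0.6]
opening: 0.0598
finger_force: 0.0
delta [-0.6586  0.0196  0.0049] delta if aligned [-0.6586  0.0171  0.0097] rot [ 0.012 -0.008 -0.004] p [0.55   0.4822 0.1617] open 0.0598
```

```bash
echo '[[0, 0, 0, -0.044, 0.001, 0, 0.06], [0, 0, 0, -0.044, 0.001, 0, 0.06], [0, 0, 0, -0.044, 0.001, 0, 0.06], [0, 0, 0, -0.044, 0.001, 0, 0.06], [0, 0, 0, -0.044, 0.001, 0, 0.06], [0, 0, 0, -0.044, 0.001, 0, 0.06], [0, 0, 0, -0.044, 0.001, 0, 0.06], [0, 0, 0, -0.044, 0.001, 0, 0.06]]' > next.json && python3 -m jog next.json >/dev/null
echo '[[0, 0, 0, -0.044, 0.001, 0, 0.06], [0, 0, 0, -0.044, 0.001, 0, 0.06], [0, 0, 0, -0.044, 0.001, 0, 0.06], [0, 0, 0, -0.044, 0.001, 0, 0.06], [0, 0, 0, -0.044, 0.001, 0, 0.06], [0, 0, 0, -0.044, 0.001, 0.01, 0.06], [0, 0, 0, -0.04, 0.001, 0.01, 0.06], [0, 0, 0, 0, 0, 0, 0.06]]' > next.json && python3 -m jog next.json
echo '[[0, 0, 0, 0, 0, 0.01, 0.06], [0, 0, 0, 0, 0, 0, 0.06]]' > next.json && python3 -m jog next.json
python3 -c "
from h import *
to([.619,-.173,.042])"
```

```text
time_s: 12.95
position: [0.6102, -0.179, 0.1317]
tcp_rot: [[-0.07, 0.998, -0.001], [0.998, 0.07, -0.002], [-0.002, -0.001, -1.0]]
wrist_force: [-0.4, 0.7, -0.9]
opening: 0.06
finger_force: 0.0
time_s: 13.15
position: [0.609, -0.1724, 0.1218]
tcp_rot: [[-0.075, 0.997, -0.003], [0.997, 0.075, 0.002], [0.002, -0.003, -1.0]]
wrist_force: [-0.7, 0.6, -0.2]
opening: 0.0601
finger_force: 0.0
delta [-0.0015  0.0102  0.0797] delta if aligned [-0.0014  0.0099  0.0798] rot [-0.003 -0.002 -0.004] p [ 0.609  -0.1724  0.1218] open 0.0601
```

```bash
echo '[[0, 0, 0, -0.001, 0.01, 0.02, 0.06], [0, 0, 0, 0, 0, 0.03, 0.06], [0, 0, 0, 0, 0, 0.02, 0.06], [0, 0, 0, 0, 0, 0.008, 0.06], [0, 0, 0, 0, 0, 0, 0.06], [0, 0, 0, 0, 0, 0, 0.06]]' > next.json && python3 -m jog next.json
echo '[[0, 0, 0, 0, 0, 0, 0.03], [0, 0, 0, 0, 0, 0, 0.03], [0, 0, 0, 0, 0, 0, 0.03], [0, 0, 0, 0, 0, 0, 0.03], [0, 0, 0, 0, 0, 0, 0.03], [0, 0, 0, 0, 0, 0, 0.03]]' > next.json && python3 -m jog next.json 30
echo '[[0, 0, 0, 0, 0, -0.015, 0.03], [0, 0, 0, 0, 0, -0.03, 0.03], [0, 0, 0, 0, 0, -0.03, 0.03], [0, 0, 0, 0, 0, -0.03, 0.03], [0, 0, 0, 0, 0, -0.01, 0.03], [0, 0, 0, 0, 0, 0, 0.03]]' > next.json && python3 -m jog next.json
echo '[[0, 0, 0, 0.04, 0, 0, 0.03], [0, 0, 0, 0.045, 0, 0, 0.03], [0, 0, 0, 0.045, 0, 0, 0.03], [0, 0, 0, 0.045, 0, 0, 0.03], [0, 0, 0, 0.045, 0, 0, 0.03], [0, 0, 0, 0.045, 0, 0, 0.03], [0, 0, 0, 0.045, 0, 0, 0.03], [0, 0, 0, 0.045, 0, 0, 0.03]]' > next.json && python3 -m jog next.json
echo '[[0, 0, 0, 0.045, -0.005, 0, 0.03], [0, 0, 0, 0.045, -0.005, 0, 0.03], [0, 0, 0, 0.045, -0.005, 0, 0.03], [0, 0, 0, 0.045, -0.005, 0, 0.03], [0, 0, 0, 0.045, -0.005, 0, 0.03], [0, 0, 0, 0.015, 0, 0, 0.03], [0, 0, 0, 0, 0, 0, 0.03], [0, 0, 0, 0, 0, 0, 0.03]]' > next.json && python3 -m jog next.json
python3 -c "
from h import *
to([.543,.419,.015])"
```

```text
time_s: 13.75
position: [0.6212, -0.1733, 0.0465]
tcp_rot: [[-0.076, 0.997, 0.001], [0.997, 0.076, -0.0], [-0.0, 0.001, -1.0]]
wrist_force: [0.1, 0.0, 0.1]
opening: 0.0595
finger_force: 0.0
time_s: 14.35
position: [0.6211, -0.1743, 0.0476]
tcp_rot: [[-0.075, 0.997, 0.002], [0.997, 0.075, -0.001], [-0.001, 0.002, -1.0]]
wrist_force: [-1.3, 0.4, 5.7]
opening: 0.0298
finger_force: 2.7
time_s: 14.95
position: [0.6219, -0.1745, 0.1631]
tcp_rot: [[-0.075, 0.997, 0.005], [0.997, 0.075, -0.002], [-0.002, 0.005, -1.0]]
wrist_force: [-0.2, -0.1, 0.9]
opening: 0.0301
finger_force: 0.0
time_s: 15.75
position: [0.5923, 0.1814, 0.1584]
tcp_rot: [[-0.075, 0.997, -0.003], [0.997, 0.075, -0.001], [-0.001, -0.003, -1.0]]
wrist_force: [0.7, 0.4, 0.3]
opening: 0.0299
finger_force: 0.0
time_s: 16.55
position: [0.5505, 0.4161, 0.159]
tcp_rot: [[-0.075, 0.997, -0.002], [0.997, 0.075, -0.003], [-0.003, -0.002, -1.0]]
wrist_force: [0.9, -0.7, -1.2]
opening: 0.0299
finger_force: 0.0
delta [ 0.0038 -0.0069  0.144 ] delta if aligned [ 0.0035 -0.0072  0.144 ] rot [-0.002  0.003 -0.004] p [0.5505 0.4161 0.159 ] open 0.0299
```

The descent stopped 5 mm too high, so the grasp missed. I'll go back and look again, and from now on check z before closing.

```bash
python3 -c "
from h import *
S,o=marks(['old1','dish1'],1)
t,s=S
for k in ('green','pink'):
  for u in blobs(t,k):
    for v in blobs(s,k):
      X=tri(t,u,s,v)
      if np.linalg.norm(px(s,X)-v)<2 and 0<X[2]<.06: print(k,np.round(X,4))
to([.619,-.173,.159])"
echo '[[0, 0, 0, -0.044, 0.001, 0, 0.06], [0, 0, 0, -0.044, 0.001, 0, 0.06], [0, 0, 0, -0.044, 0.001, 0, 0.06], [0, 0, 0, -0.044, 0.001, 0, 0.06], [0, 0, 0, -0.044, 0.001, 0, 0.06], [0, 0, 0, -0.044, 0.001, 0, 0.06], [0, 0, 0, -0.044, 0.001, 0, 0.06], [0, 0, 0, -0.044, 0.001, 0, 0.06]]' > next.json && python3 -m jog next.json >/dev/null
echo '[[0, 0, 0, -0.044, 0.001, 0, 0.06], [0, 0, 0, -0.044, 0.001, 0, 0.06], [0, 0, 0, -0.044, 0.001, 0, 0.06], [0, 0, 0, -0.044, 0.001, 0.01, 0.06], [0, 0, 0, -0.044, 0.001, 0.02, 0.06], [0, 0, 0, -0.02, 0.001, 0.01, 0.06], [0, 0, 0, 0, 0, 0, 0.06], [0, 0, 0, 0, 0, 0, 0.06]]' > next.json && python3 -m jog next.json
python3 -c "
from h import *
to([.619,-.173,.0405])"
```

```text
old1 ([0.622, -0.1685, 0.0353], 2) ([0.5482, 0.4812, -0.0004], 2)
dish1 ([0.4424, -0.098, 0.0019], 2) ([0.495, 0.3128, 0.0007], 2)
green [ 0.6191 -0.1736  0.0463]
pink [ 0.4439 -0.0977  0.0124]
pink [ 0.502  -0.2909  0.0123]
delta [-0.5923  0.0242  0.0019] delta if aligned [-0.5925  0.0207  0.0018] rot [ 0.     0.    -0.006] p [0.5516 0.416  0.1608] open 0.0301
time_s: 18.45
position: [0.6088, -0.1718, 0.1204]
tcp_rot: [[-0.073, 0.997, -0.001], [0.997, 0.073, 0.001], [0.001, -0.001, -1.0]]
wrist_force: [-0.4, 0.4, -0.5]
opening: 0.0599
finger_force: 0.0
delta [-0.0021  0.0101  0.0799] delta if aligned [-0.002   0.0101  0.0799] rot [-0.001 -0.001 -0.006] p [ 0.6088 -0.1718  0.1204] open 0.0599
```

The old dish in nest 1 has not moved.

```bash
echo '[[0, 0, 0, -0.002, 0.01, 0.02, 0.06], [0, 0, 0, 0, 0, 0.025, 0.06], [0, 0, 0, 0, 0, 0.02, 0.06], [0, 0, 0, 0, 0, 0.01, 0.06], [0, 0, 0, 0, 0, 0.005, 0.06], [0, 0, 0, 0, 0, 0, 0.06], [0, 0, 0, 0, 0, 0, 0.06]]' > next.json && python3 -m jog next.json
python3 -c "
from h import *
to([.619,-.173,.0405])"
```

```text
time_s: 19.15
position: [0.6203, -0.1729, 0.0418]
tcp_rot: [[-0.075, 0.997, 0.002], [0.997, 0.075, -0.001], [-0.001, 0.002, -1.0]]
wrist_force: [-0.0, 0.2, 0.4]
opening: 0.0601
finger_force: 0.0
delta [-0.     -0.0013  0.0013] delta if aligned [-0.     -0.0013  0.0013] rot [ 0.002  0.001 -0.003] p [ 0.6203 -0.1729  0.0418] open 0.0601
```

```bash
echo '[[0, 0, 0, 0, -0.001, 0.0015, 0.06], [0, 0, 0, 0, 0, 0, 0.06], [0, 0, 0, 0, 0, 0, 0.03], [0, 0, 0, 0, 0, 0, 0.03], [0, 0, 0, 0, 0, 0, 0.03], [0, 0, 0, 0, 0, 0, 0.03], [0, 0, 0, 0, 0, 0, 0.03], [0, 0, 0, 0, 0, 0, 0.03]]' > next.json && python3 -m jog next.json 30
echo '[[0, 0, 0, 0, 0, -0.015, 0.03], [0, 0, 0, 0, 0, -0.03, 0.03], [0, 0, 0, 0, 0, -0.03, 0.03], [0, 0, 0, 0, 0, -0.03, 0.03], [0, 0, 0, 0, 0, -0.01, 0.03], [0, 0, 0, 0, 0, 0, 0.03]]' > next.json && python3 -m jog next.json
```

```text
time_s: 19.95
position: [0.6187, -0.1733, 0.0398]
tcp_rot: [[-0.075, 0.997, 0.001], [0.997, 0.075, -0.0], [-0.0, 0.001, -1.0]]
wrist_force: [-1.0, 0.1, 5.9]
opening: 0.0362
finger_force: 29.8
time_s: 20.55
position: [0.6196, -0.1735, 0.1555]
tcp_rot: [[-0.075, 0.997, 0.003], [0.997, 0.075, -0.001], [-0.001, 0.003, -1.0]]
wrist_force: [-0.8, 0.7, -0.1]
opening: 0.0365
finger_force: 30.1
```

```bash
echo '[[0, 0, 0, 0.04, 0, 0, 0.03], [0, 0, 0, 0.045, 0, 0, 0.03], [0, 0, 0, 0.045, 0, 0, 0.03], [0, 0, 0, 0.045, 0, 0, 0.03], [0, 0, 0, 0.045, 0, 0, 0.03], [0, 0, 0, 0.045, 0, 0, 0.03], [0, 0, 0, 0.045, 0, 0, 0.03], [0, 0, 0, 0.045, 0, 0, 0.03]]' > next.json && python3 -m jog next.json
echo '[[0, 0, 0, 0.045, -0.006, 0, 0.03], [0, 0, 0, 0.045, -0.006, 0, 0.03], [0, 0, 0, 0.045, -0.006, 0, 0.03], [0, 0, 0, 0.045, -0.006, 0, 0.03], [0, 0, 0, 0.045, -0.006, 0, 0.03], [0, 0, 0, 0.017, 0, 0, 0.03], [0, 0, 0, 0, 0, 0, 0.03], [0, 0, 0, 0, 0, 0, 0.03]]' > next.json && python3 -m jog next.json
python3 -c "
from h import *
to([.543,.419,.013])"
```

```text
time_s: 21.35
position: [0.5901, 0.1823, 0.1515]
tcp_rot: [[-0.075, 0.997, -0.004], [0.997, 0.075, -0.001], [-0.001, -0.004, -1.0]]
wrist_force: [-0.1, -0.6, 0.2]
opening: 0.0361
finger_force: 30.1
time_s: 22.15
position: [0.5431, 0.4188, 0.1521]
tcp_rot: [[-0.076, 0.997, -0.002], [0.997, 0.076, -0.003], [-0.003, -0.003, -1.0]]
wrist_force: [-0.1, -0.4, 0.0]
opening: 0.0362
finger_force: 30.1
delta [0.0005 0.0003 0.1391] delta if aligned [ 0.0002 -0.      0.1391] rot [-0.003  0.003 -0.003] p [0.5431 0.4188 0.1521] open 0.0362
```

```bash
echo '[[0, 0, 0, 0, 0, 0.035, 0.03], [0, 0, 0, 0, 0, 0.04, 0.03], [0, 0, 0, 0, 0, 0.03, 0.03], [0, 0, 0, 0, 0, 0.02, 0.03], [0, 0, 0, 0, 0, 0.009, 0.03], [0, 0, 0, 0, 0, 0, 0.03], [0, 0, 0, 0, 0, 0, 0.03]]' > next.json && python3 -m jog next.json
python3 -c "
from h import *
to([.543,.419,.013])"
```

```text
time_s: 22.85
position: [0.5448, 0.4194, 0.021]
tcp_rot: [[-0.074, 0.997, 0.001], [0.997, 0.074, 0.001], [0.0, 0.001, -1.0]]
wrist_force: [0.1, -0.1, -0.2]
opening: 0.0361
finger_force: 30.1
delta [-0.0002 -0.0018  0.0079] delta if aligned [-0.0002 -0.0018  0.008 ] rot [ 0.001 -0.    -0.005] p [0.5448 0.4194 0.021 ] open 0.0361
```

```bash
echo '[[0, 0, 0, 0, -0.0015, 0.005, 0.03], [0, 0, 0, 0, 0, 0.003, 0.03], [0, 0, 0, 0, 0, 0, 0.03], [0, 0, 0, 0, 0, 0, 0.03]]' > next.json && python3 -m jog next.json
echo '[[0, 0, 0, 0, 0, 0, 0.05], [0, 0, 0, 0, 0, 0, 0.05], [0, 0, 0, 0, 0, 0, 0.05], [0, 0, 0, 0, 0, -0.02, 0.05], [0, 0, 0, 0, 0, -0.04, 0.05], [0, 0, 0, 0, 0, -0.02, 0.06], [0, 0, 0, 0, 0, 0, 0.06]]' > next.json && python3 -m jog next.json
echo '[[0, 0, 0, -0.04, -0.02, 0, 0.06], [0, 0, 0, -0.04, -0.02, 0, 0.06], [0, 0, 0, -0.02, -0.015, 0, 0.06], [0, 0, 0, 0, 0, 0, 0.06], [0, 0, 0, 0, 0, 0, 0.06]]' > next.json && python3 -m jog next.json
python3 -c "
from h import *
p=shot('side','tray.png')
print([(np.round(d['at'],3),d['conf']) for k in('dish1','old1') for d in manip.mark_of(p,k)])
a=p['color'][120:260,170:350,::-1];cv2.imwrite('pics/tc.png',cv2.resize(a,None,fx=4,fy=4))
to([.4935,.3135,.0075])"
```

```text
time_s: 23.25
position: [0.5423, 0.42, 0.0125]
tcp_rot: [[-0.075, 0.997, 0.0], [0.997, 0.075, 0.0], [0.0, 0.0, -1.0]]
wrist_force: [0.2, 0.2, -1.0]
opening: 0.0362
finger_force: 30.1
time_s: 23.95
position: [0.5448, 0.4215, 0.0963]
tcp_rot: [[-0.075, 0.997, 0.007], [0.997, 0.075, 0.005], [0.004, 0.007, -1.0]]
wrist_force: [1.2, 1.2, -0.7]
opening: 0.06
finger_force: 0.0
time_s: 24.45
position: [0.4947, 0.3156, 0.0915]
tcp_rot: [[-0.074, 0.997, -0.001], [0.997, 0.074, -0.0], [-0.0, -0.001, -1.0]]
wrist_force: [1.1, 0.9, -0.1]
opening: 0.06
finger_force: 0.0
[(array([ 0.445, -0.099, -0.001]), 0.61), (array([ 0.495,  0.31 , -0.002]), 0.58), (array([ 0.502, -0.292,  0.   ]), 0.49), (array([ 0.584, -0.365,  0.001]), 0.62), (array([ 0.505, -0.293, -0.001]), 0.62), (array([0.545, 0.48 , 0.003]), 0.6), (array([0.544, 0.421, 0.008]), 0.54)]
delta [-0.0034 -0.0028  0.0844] delta if aligned [-0.0033 -0.0027  0.0844] rot [ 0.001 -0.001 -0.004] p [0.4959 0.3171 0.0919] open 0.0603
```

View pics/tc.png

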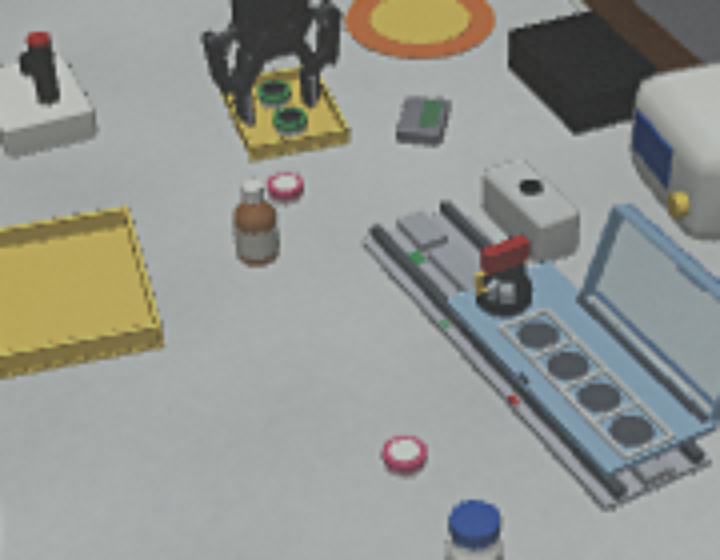

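Both green dishes lie flat in the tray (crop px (275,92) and (291,120)), and all four nests are empty. Next is dish C at (285,187).

```bash
echo '[[0, 0, 0, -0.003, -0.003, 0.02, 0.06], [0, 0, 0, 0, 0, 0.03, 0.06], [0, 0, 0, 0, 0, 0.02, 0.06], [0, 0, 0, 0, 0, 0.01, 0.06], [0, 0, 0, 0, 0, 0.003, 0.06], [0, 0, 0, 0, 0, 0, 0.06], [0, 0, 0, 0, 0, 0, 0.06]]' > next.json && python3 -m jog next.json
python3 -c "
from h import *
to([.4935,.3135,.0075])
S,o=marks(['nest1'],2)
ns=np.array([m for m,l in o['nest1'] if m[0]>.58]);ns=ns[np.argsort(ns[:,1])];print(ns.mean(0))"
```

```text
time_s: 25.3
position: [0.4931, 0.3134, 0.01]
tcp_rot: [[-0.075, 0.997, 0.002], [0.997, 0.075, 0.001], [0.001, 0.002, -1.0]]
wrist_force: [0.9, 0.4, -0.6]
opening: 0.0599
finger_force: 0.0
delta [0.     0.0004 0.0025] delta if aligned [0.     0.0004 0.0025] rot [ 0.002 -0.001 -0.004] p [0.4931 0.3134 0.01  ] open 0.0599
nest1 ([0.6112, -0.0787, 0.0301], 4) ([0.6142, -0.1234, 0.0302], 4) ([0.6198, -0.1746, 0.0311], 4) ([0.6083, -0.03, 0.0316], 4)
[ 0.613375 -0.101675  0.03075 ]
```

```bash
echo '[[0, 0, 0, 0, 0, 0.0025, 0.06], [0, 0, 0, 0, 0, 0, 0.06], [0, 0, 0, 0, 0, 0, 0.03], [0, 0, 0, 0, 0, 0, 0.03], [0, 0, 0, 0, 0, 0, 0.03], [0, 0, 0, 0, 0, 0, 0.03], [0, 0, 0, 0, 0, 0, 0.03], [0, 0, 0, 0, 0, 0, 0.03]]' > next.json && python3 -m jog next.json 30
echo '[[0, 0, 0, 0, 0, -0.015, 0.03], [0, 0, 0, 0, 0, -0.03, 0.03], [0, 0, 0, 0, 0, -0.03, 0.03], [0, 0, 0, 0, 0, -0.03, 0.03], [0, 0, 0, 0, 0, -0.03, 0.03], [0, 0, 0, 0, 0, -0.01, 0.03], [0, 0, 0, 0, 0, 0, 0.03]]' > next.json && python3 -m jog next.json
python3 -c "
from h import *
to([.6077,-.0299,.15])"
```

```text
time_s: 26.5
position: [0.4922, 0.3127, 0.0068]
tcp_rot: [[-0.075, 0.997, 0.0], [0.997, 0.075, 0.0], [0.0, 0.0, -1.0]]
wrist_force: [-0.6, -0.6, 3.1]
opening: 0.0365
finger_force: 29.9
time_s: 27.2
position: [0.4933, 0.3133, 0.153]
tcp_rot: [[-0.075, 0.997, 0.003], [0.997, 0.075, 0.002], [0.002, 0.003, -1.0]]
wrist_force: [0.3, 0.1, -0.4]
opening: 0.0364
finger_force: 30.1
delta [-0.3509  0.0884  0.0028] delta if aligned [-0.3512  0.087   0.003 ] rot [ 0.003 -0.002 -0.004] p [0.4933 0.3133 0.153 ] open 0.0364
```

```bash
echo '[[0, 0, 0, -0.044, 0.011, 0, 0.03], [0, 0, 0, -0.044, 0.011, 0, 0.03], [0, 0, 0, -0.044, 0.011, 0, 0.03], [0, 0, 0, -0.044, 0.011, 0, 0.03], [0, 0, 0, -0.044, 0.011, 0, 0.03], [0, 0, 0, -0.044, 0.011, 0, 0.03], [0, 0, 0, -0.044, 0.011, 0, 0.03], [0, 0, 0, -0.042, 0.01, 0, 0.03]]' > next.json && python3 -m jog next.json
echo '[[0, 0, 0, 0, 0, 0.02, 0.03], [0, 0, 0, 0, 0, 0.02, 0.03], [0, 0, 0, 0, 0, 0, 0.03], [0, 0, 0, 0, 0, 0, 0.03]]' > next.json && python3 -m jog next.json
python3 -c "
from h import *
to([.6077,-.0299,.0395])"
```

```text
time_s: 28.0
position: [0.6043, -0.0316, 0.1491]
tcp_rot: [[-0.075, 0.997, -0.004], [0.997, 0.075, 0.0], [0.001, -0.004, -1.0]]
wrist_force: [0.7, 0.1, -0.3]
opening: 0.0362
finger_force: 30.1
time_s: 28.4
position: [0.6038, -0.0295, 0.1097]
tcp_rot: [[-0.075, 0.997, -0.004], [0.997, 0.075, 0.001], [0.001, -0.004, -1.0]]
wrist_force: [1.0, -0.6, -0.1]
opening: 0.0361
finger_force: 30.1
delta [-0.0007  0.0041  0.0702] delta if aligned [-0.0007  0.0039  0.0702] rot [-0.004 -0.001 -0.004] p [ 0.6038 -0.0295  0.1097] open 0.0361
```

```bash
echo '[[0, 0, 0, -0.001, 0.004, 0.02, 0.03], [0, 0, 0, 0, 0, 0.025, 0.03], [0, 0, 0, 0, 0, 0.015, 0.03], [0, 0, 0, 0, 0, 0, 0.03], [0, 0, 0, 0, 0, 0, 0.03]]' > next.json && python3 -m jog next.json
python3 -c "
from h import *
to([.6077,-.0299,.0395])"
```

```text
time_s: 28.9
position: [0.6097, -0.03, 0.0523]
tcp_rot: [[-0.076, 0.997, 0.001], [0.997, 0.076, -0.0], [-0.0, 0.001, -1.0]]
wrist_force: [0.4, 0.3, -0.8]
opening: 0.0364
finger_force: 30.1
delta [ 0.0003 -0.002   0.0128] delta if aligned [ 0.0003 -0.002   0.0128] rot [ 0.001  0.    -0.003] p [ 0.6097 -0.03    0.0523] open 0.0364
```

```bash
echo '[[0, 0, 0, 0, -0.002, 0.005, 0.03], [0, 0, 0, 0, 0, 0.005, 0.03], [0, 0, 0, 0, 0, 0.003, 0.03], [0, 0, 0, 0, 0, 0, 0.03], [0, 0, 0, 0, 0, 0, 0.03]]' > next.json && python3 -m jog next.json
python3 -c "
from h import *
to([.6077,-.0299,.0385])"
```

```text
time_s: 29.4
position: [0.6073, -0.0306, 0.0388]
tcp_rot: [[-0.075, 0.997, 0.0], [0.997, 0.075, 0.0], [0.0, 0.0, -1.0]]
wrist_force: [0.7, 0.1, 0.3]
opening: 0.0361
finger_force: 30.2
delta [0.0006 0.0004 0.0003] delta if aligned [0.0006 0.0004 0.0003] rot [ 0.    -0.    -0.004] p [ 0.6073 -0.0306  0.0388] open 0.0361
```

```bash
echo '[[0, 0, 0, 0, 0, 0, 0.055], [0, 0, 0, 0, 0, 0, 0.055], [0, 0, 0, 0, 0, 0, 0.055], [0, 0, 0, 0, 0, -0.015, 0.055], [0, 0, 0, 0, 0, -0.04, 0.055], [0, 0, 0, 0, 0, -0.03, 0.06], [0, 0, 0, 0, 0, 0, 0.06]]' > next.json && python3 -m jog next.json
echo '[[0, 0, 0, -0.014, -0.042, 0, 0.06], [0, 0, 0, -0.014, -0.042, 0, 0.06], [0, 0, 0, -0.014, -0.042, 0, 0.06], [0, 0, 0, -0.014, -0.042, 0, 0.06], [0, 0, 0, 0, 0, 0, 0.06], [0, 0, 0, 0, 0, 0, 0.06]]' > next.json && python3 -m jog next.json
python3 -c "
from h import *
S,o=marks(['dish1'],2)
t,s=S[0],S[1]
for u in blobs(t,'pink'):
    for v in blobs(s,'pink'):
      X=tri(t,u,s,v)
      if np.linalg.norm(px(s,X)-v)<2 and 0<X[2]<.06: print(np.round(X,4))
cv2.imwrite('pics/n4.png',cv2.resize(s['color'][160:260,260:360,::-1],None,fx=5,fy=5))
to([.443,-.0985,.0075])"
```

```text
time_s: 30.1
position: [0.6109, -0.031, 0.1284]
tcp_rot: [[-0.075, 0.997, 0.009], [0.997, 0.075, -0.001], [-0.002, 0.009, -1.0]]
wrist_force: [0.2, -0.1, 0.3]
opening: 0.0601
finger_force: 0.0
time_s: 30.7
position: [0.4429, -0.0992, 0.1234]
tcp_rot: [[-0.073, 0.997, -0.0], [0.997, 0.073, 0.0], [0.0, -0.0, -1.0]]
wrist_force: [0.6, 0.3, -0.3]
opening: 0.0601
finger_force: 0.0
dish1 ([0.6081, -0.0313, 0.031], 4) ([0.5042, -0.2944, -0.0008], 4) ([0.4439, -0.0993, -0.002], 2)
[ 0.502  -0.2909  0.0123]
delta [ 0.0004 -0.0016  0.116 ] delta if aligned [ 0.0004 -0.0016  0.116 ] rot [ 0.    -0.    -0.003] p [ 0.4447 -0.0987  0.1235] open 0.0604
```

View pics/n4.png

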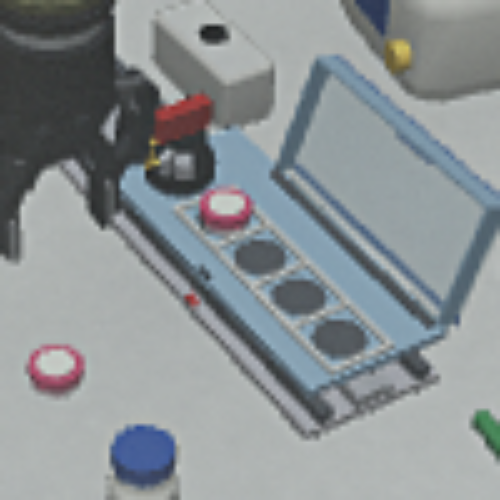

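The pink dish sits in nest 4 (crop px (225,208)), and B is still at (57,368). I pick B now.

```bash
echo '[[0, 0, 0, 0, -0.001, 0.03, 0.06], [0, 0, 0, 0, 0, 0.03, 0.06], [0, 0, 0, 0, 0, 0.025, 0.06], [0, 0, 0, 0, 0, 0.02, 0.06], [0, 0, 0, 0, 0, 0.005, 0.06], [0, 0, 0, 0, 0, 0, 0.06], [0, 0, 0, 0, 0, 0, 0.06]]' > next.json && python3 -m jog next.json
python3 -c "
from h import *
to([.4435,-.0985,.0075])"
```

```text
time_s: 31.8
position: [0.4437, -0.0992, 0.0142]
tcp_rot: [[-0.075, 0.997, 0.001], [0.997, 0.075, -0.0], [-0.0, 0.001, -1.0]]
wrist_force: [0.1, -0.3, -0.3]
opening: 0.06
finger_force: 0.0
delta [ 0.0007 -0.0002  0.0067] delta if aligned [ 0.0007 -0.0001  0.0067] rot [ 0.001  0.    -0.004] p [ 0.4437 -0.0992  0.0142] open 0.06
```

```bash
echo '[[0, 0, 0, 0, 0, 0.0065, 0.06], [0, 0, 0, 0, 0, 0, 0.06], [0, 0, 0, 0, 0, 0, 0.03], [0, 0, 0, 0, 0, 0, 0.03], [0, 0, 0, 0, 0, 0, 0.03], [0, 0, 0, 0, 0, 0, 0.03], [0, 0, 0, 0, 0, 0, 0.03], [0, 0, 0, 0, 0, 0, 0.03]]' > next.json && python3 -m jog next.json 30
echo '[[0, 0, 0, 0, 0, -0.015, 0.03], [0, 0, 0, 0, 0, -0.03, 0.03], [0, 0, 0, 0, 0, -0.03, 0.03], [0, 0, 0, 0, 0, -0.03, 0.03], [0, 0, 0, 0, 0, 0, 0.03]]' > next.json && python3 -m jog next.json
python3 -c "
from h import *
to([.6115,-.0778,.07])"
```

```text
time_s: 32.6
position: [0.4432, -0.0992, 0.0077]
tcp_rot: [[-0.075, 0.997, 0.001], [0.997, 0.075, -0.0], [-0.0, 0.001, -1.0]]
wrist_force: [-0.5, 0.6, 5.6]
opening: 0.0362
finger_force: 29.6
time_s: 33.1
position: [0.4458, -0.1, 0.1157]
tcp_rot: [[-0.075, 0.997, 0.008], [0.997, 0.075, -0.003], [-0.003, 0.008, -1.0]]
wrist_force: [0.8, -0.2, -1.3]
opening: 0.0361
finger_force: 30.2
delta [0.0099 0.1665 0.0469] delta if aligned [0.0091 0.1669 0.0457] rot [ 0.008  0.003 -0.004] p [ 0.4458 -0.1     0.1157] open 0.0361
```

```bash
echo '[[0, 0, 0, 0.002, 0.042, 0, 0.03], [0, 0, 0, 0.002, 0.042, 0, 0.03], [0, 0, 0, 0.003, 0.042, 0, 0.03], [0, 0, 0, 0.002, 0.041, 0, 0.03], [0, 0, 0, 0, 0, 0.02, 0.03], [0, 0, 0, 0, 0, 0.02, 0.03], [0, 0, 0, 0, 0, 0, 0.03], [0, 0, 0, 0, 0, 0, 0.03]]' > next.json && python3 -m jog next.json
python3 -c "
from h import *
to([.6115,-.0778,.052])"
```

```text
time_s: 33.9
position: [0.6077, -0.0774, 0.071]
tcp_rot: [[-0.075, 0.997, -0.003], [0.997, 0.075, 0.001], [0.001, -0.003, -1.0]]
wrist_force: [-0.9, -0.1, 0.6]
opening: 0.0361
finger_force: 30.3
delta [-0.0007  0.0038  0.019 ] delta if aligned [-0.0007  0.0037  0.019 ] rot [-0.003 -0.001 -0.004] p [ 0.6077 -0.0774  0.071 ] open 0.0361
```

```bash
echo '[[0, 0, 0, -0.0007, 0.003, 0.018, 0.03], [0, 0, 0, 0, 0, 0.006, 0.03], [0, 0, 0, 0, 0, 0, 0.03], [0, 0, 0, 0, 0, 0, 0.03]]' > next.json && python3 -m jog next.json
python3 -c "
from h import *
to([.6115,-.0778,.0395])"
```

```text
time_s: 34.3
position: [0.6119, -0.0782, 0.0489]
tcp_rot: [[-0.075, 0.997, 0.001], [0.997, 0.075, -0.0], [-0.0, 0.001, -1.0]]
wrist_force: [-0.5, -0.1, -0.7]
opening: 0.036
finger_force: 30.3
delta [ 0.0004 -0.0004  0.0094] delta if aligned [ 0.0004 -0.0004  0.0094] rot [ 0.001  0.    -0.004] p [ 0.6119 -0.0782  0.0489] open 0.036
```

```bash
echo '[[0, 0, 0, 0, 0, 0.005, 0.03], [0, 0, 0, 0, 0, 0.004, 0.03], [0, 0, 0, 0, 0, 0, 0.03], [0, 0, 0, 0, 0, 0, 0.03]]' > next.json && python3 -m jog next.json
echo '[[0, 0, 0, 0, 0, 0, 0.055], [0, 0, 0, 0, 0, 0, 0.055], [0, 0, 0, 0, 0, 0, 0.055], [0, 0, 0, 0, 0, -0.015, 0.055], [0, 0, 0, 0, 0, -0.04, 0.055], [0, 0, 0, 0, 0, -0.03, 0.06], [0, 0, 0, 0, 0, 0, 0.06]]' > next.json && python3 -m jog next.json
python3 -c "
from h import *
to([.5035,-.2935,.1])"
```

```text
time_s: 34.7
position: [0.6122, -0.0782, 0.0398]
tcp_rot: [[-0.075, 0.997, 0.001], [0.997, 0.075, -0.0], [-0.0, 0.001, -1.0]]
wrist_force: [-1.1, 0.3, 4.5]
opening: 0.0355
finger_force: 30.7
time_s: 35.4
position: [0.6153, -0.0787, 0.1287]
tcp_rot: [[-0.075, 0.997, 0.009], [0.997, 0.075, -0.002], [-0.002, 0.009, -1.0]]
wrist_force: [0.3, 0.4, 0.4]
opening: 0.0599
finger_force: 0.0
delta [-0.2057 -0.1278  0.0281] delta if aligned [-0.2053 -0.1284  0.0287] rot [ 0.009  0.002 -0.004] p [ 0.6153 -0.0787  0.1287] open 0.0599
```

```bash
echo '[[0, 0, 0, -0.041, -0.0255, 0, 0.06], [0, 0, 0, -0.041, -0.0255, 0, 0.06], [0, 0, 0, -0.041, -0.0255, 0, 0.06], [0, 0, 0, -0.041, -0.0255, 0, 0.06], [0, 0, 0, -0.041, -0.0255, 0, 0.06], [0, 0, 0, 0, 0, 0, 0.06], [0, 0, 0, 0, 0, 0, 0.06]]' > next.json && python3 -m jog next.json
python3 -c "
from h import *
S,o=marks(['dish1'],2)
to([.5035,-.2935,.0075])"
```

```text
time_s: 36.1
position: [0.4989, -0.2928, 0.1233]
tcp_rot: [[-0.072, 0.997, -0.001], [0.997, 0.072, 0.001], [0.001, -0.001, -1.0]]
wrist_force: [0.8, 0.8, -0.1]
opening: 0.0599
finger_force: 0.0
dish1 ([0.6102, -0.0768, 0.0348], 2) ([0.6063, -0.0306, 0.0322], 4) ([0.5039, -0.2938, 0.002], 4)
delta [-0.0027  0.0027  0.1166] delta if aligned [-0.0027  0.0027  0.1166] rot [-0.    -0.    -0.002] p [ 0.5006 -0.291   0.1241] open 0.06
```

```bash
echo '[[0, 0, 0, -0.003, 0.003, 0.03, 0.06], [0, 0, 0, 0, 0, 0.03, 0.06], [0, 0, 0, 0, 0, 0.025, 0.06], [0, 0, 0, 0, 0, 0.02, 0.06], [0, 0, 0, 0, 0, 0.007, 0.06], [0, 0, 0, 0, 0, 0, 0.06], [0, 0, 0, 0, 0, 0, 0.06]]' > next.json && python3 -m jog next.json
python3 -c "
from h import *
to([.5037,-.2937,.0075])"
```

```text
time_s: 37.2
position: [0.504, -0.295, 0.0129]
tcp_rot: [[-0.075, 0.997, 0.001], [0.997, 0.075, -0.001], [-0.001, 0.001, -1.0]]
wrist_force: [-0.5, -0.6, -0.4]
opening: 0.0602
finger_force: 0.0
delta [ 0.0013 -0.0002  0.0054] delta if aligned [ 0.0013 -0.0002  0.0054] rot [ 0.001  0.001 -0.004] p [ 0.504  -0.295   0.0129] open 0.0602
```

```bash
echo '[[0, 0, 0, 0.001, 0, 0.0055, 0.06], [0, 0, 0, 0, 0, 0, 0.06], [0, 0, 0, 0, 0, 0, 0.03], [0, 0, 0, 0, 0, 0, 0.03], [0, 0, 0, 0, 0, 0, 0.03], [0, 0, 0, 0, 0, 0, 0.03], [0, 0, 0, 0, 0, 0, 0.03], [0, 0, 0, 0, 0, 0, 0.03]]' > next.json && python3 -m jog next.json 30
echo '[[0, 0, 0, 0, 0, -0.015, 0.03], [0, 0, 0, 0, 0, -0.03, 0.03], [0, 0, 0, 0, 0, -0.03, 0.03], [0, 0, 0, 0, 0, -0.03, 0.03], [0, 0, 0, 0, 0, 0, 0.03]]' > next.json && python3 -m jog next.json
python3 -c "
from h import *
to([.6153,-.1256,.07])"
```

```text
time_s: 38.0
position: [0.5034, -0.294, 0.0074]
tcp_rot: [[-0.075, 0.997, 0.001], [0.997, 0.075, -0.0], [-0.001, 0.001, -1.0]]
wrist_force: [-0.7, 1.6, 6.2]
opening: 0.0363
finger_force: 29.7
time_s: 38.5
position: [0.5059, -0.2957, 0.1158]
tcp_rot: [[-0.075, 0.997, 0.007], [0.997, 0.075, -0.005], [-0.006, 0.007, -1.0]]
wrist_force: [0.6, -1.4, 0.1]
opening: 0.036
finger_force: 30.1
delta [0.1617 0.1215 0.0458] delta if aligned [0.161  0.1224 0.0458] rot [ 0.007  0.006 -0.004] p [ 0.5059 -0.2957  0.1158] open 0.036
```

```bash
echo '[[0, 0, 0, 0.038, 0.041, 0, 0.03], [0, 0, 0, 0.038, 0.041, 0, 0.03], [0, 0, 0, 0.037, 0.0405, 0, 0.03], [0, 0, 0, 0, 0, 0.02, 0.03], [0, 0, 0, 0, 0, 0.02, 0.03], [0, 0, 0, 0, 0, 0, 0.03], [0, 0, 0, 0, 0, 0, 0.03]]' > next.json && python3 -m jog next.json
python3 -c "
from h import *
to([.6191,-.1735,.052])"
```

```text
time_s: 39.2
position: [0.6046, -0.1838, 0.0705]
tcp_rot: [[-0.075, 0.997, -0.002], [0.997, 0.075, 0.001], [0.001, -0.002, -1.0]]
wrist_force: [0.4, 0.6, -0.0]
opening: 0.0363
finger_force: 30.2
delta [0.0092 0.0152 0.0185] delta if aligned [0.0092 0.0152 0.0185] rot [-0.002 -0.001 -0.004] p [ 0.6046 -0.1838  0.0705] open 0.0363
```

```bash
echo '[[0, 0, 0, 0.009, 0.0145, 0, 0.03], [0, 0, 0, 0, 0, 0.018, 0.03], [0, 0, 0, 0, 0, 0.006, 0.03], [0, 0, 0, 0, 0, 0, 0.03], [0, 0, 0, 0, 0, 0, 0.03]]' > next.json && python3 -m jog next.json
python3 -c "
from h import *
to([.6191,-.1735,.0395])"
```

```text
time_s: 39.7
position: [0.6196, -0.1742, 0.0481]
tcp_rot: [[-0.075, 0.997, 0.0], [0.997, 0.075, -0.0], [-0.0, 0.0, -1.0]]
wrist_force: [0.5, -0.4, -0.8]
opening: 0.0362
finger_force: 30.2
delta [ 0.0007 -0.0005  0.0086] delta if aligned [ 0.0007 -0.0005  0.0086] rot [ 0.     0.    -0.004] p [ 0.6196 -0.1742  0.0481] open 0.0362
```

```bash
echo '[[0, 0, 0, 0, 0, 0.005, 0.03], [0, 0, 0, 0, 0, 0.003, 0.03], [0, 0, 0, 0, 0, 0, 0.03], [0, 0, 0, 0, 0, 0, 0.03]]' > next.json && python3 -m jog next.json
echo '[[0, 0, 0, 0, 0, 0, 0.055], [0, 0, 0, 0, 0, 0, 0.055], [0, 0, 0, 0, 0, 0, 0.055], [0, 0, 0, 0, 0, -0.015, 0.055], [0, 0, 0, 0, 0, -0.04, 0.055], [0, 0, 0, 0, 0, -0.03, 0.06], [0, 0, 0, 0, 0, -0.02, 0.06], [0, 0, 0, 0, 0, 0, 0.06]]' > next.json && python3 -m jog next.json
echo '[[0, 0, 0, 0, -0.045, 0, 0.06], [0, 0, 0, 0, -0.045, 0, 0.06], [0, 0, 0, 0, -0.045, -0.03, 0.06], [0, 0, 0, 0, -0.045, -0.03, 0.06], [0, 0, 0, 0, 0, 0, 0.06], [0, 0, 0, 0, 0, 0, 0.06]]' > next.json && python3 -m jog next.json
python3 -c "
from h import *
S,o=marks(['dish1','old1','lid_handle','lid_hinge','knob_grip'],2)
for i,n in ((0,'t'),(1,'s')):
    a=S[i]['color'];a=a[120:220,230:390] if i==0 else a[140:260,250:410]
    cv2.imwrite('pics/all_%s.png'%n,cv2.resize(a[:,:,::-1],None,fx=4,fy=4,interpolation=cv2.INTER_CUBIC))
a=cv2.imread('pics/all_t.png');b=cv2.imread('pics/all_s.png')
cv2.imwrite('pics/all.png',cv2.resize(np.vstack([a,b]),None,fx=.68,fy=.68))
to([.7,-.09,.2])"
```

```text
time_s: 40.1
position: [0.6192, -0.1741, 0.0396]
tcp_rot: [[-0.075, 0.997, -0.0], [0.997, 0.075, 0.0], [0.0, -0.0, -1.0]]
wrist_force: [-0.2, -0.5, 0.2]
opening: 0.0362
finger_force: 30.3
time_s: 40.9
position: [0.6218, -0.1749, 0.1486]
tcp_rot: [[-0.075, 0.997, 0.007], [0.997, 0.075, -0.003], [-0.003, 0.007, -1.0]]
wrist_force: [0.7, -0.4, -0.1]
opening: 0.0599
finger_force: 0.0
time_s: 41.5
position: [0.4461, -0.1872, 0.2003]
tcp_rot: [[-0.074, 0.997, 0.001], [0.997, 0.074, -0.001], [-0.001, 0.001, -1.0]]
wrist_force: [0.1, 0.3, -0.2]
opening: 0.0603
finger_force: 0.0
dish1 ([0.6078, -0.0302, 0.0332], 4) ([0.6207, -0.175, 0.0318], 4) ([0.6117, -0.0789, 0.0313], 4)
old1 ([0.5482, 0.4811, 0.0006], 4) ([0.5815, -0.3651, 0.0006], 4) ([0.5437, 0.4243, 0.007], 4)
lid_handle ([0.7296, -0.0904, 0.1035], 4)
lid_hinge ([0.6722, -0.0949, 0.0332], 4)
knob_grip ([0.6081, -0.0284, 0.0302], 2) ([0.6029, 0.0303, 0.0851], 2)
delta [7.78e-02 2.60e-01 2.00e-04] delta if aligned [7.680e-02 2.603e-01 2.000e-04] rot [ 0.     0.    -0.004] p [ 0.4466 -0.1871  0.2002] open 0.0604
```

View pics/all.png

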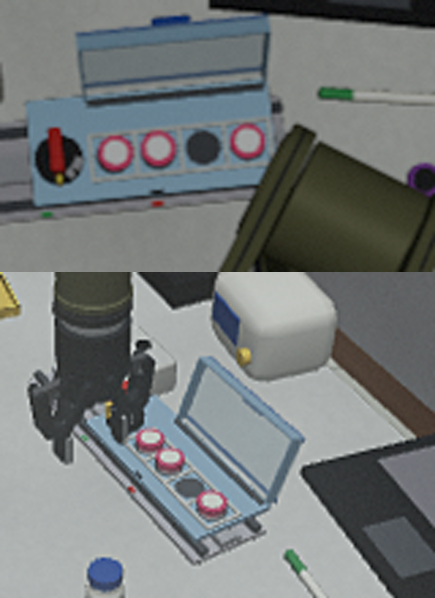

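All three pink dishes sit in nests 1, 3 and 4 (top crop px (247,141), (158,149) and (116,154)). The lid is still open at about 1.9 rad. I'll close the fingers and go behind the lid, to the side of the handle.

```bash
cat >> h.py <<'E'
def tol(x,z,y=-.045):
    H=np.array([.673,-.097]);X=H+x*np.array([np.cos(TH),np.sin(TH)])+y*np.array([-np.sin(TH),np.cos(TH)]);to([*X,z])
E
echo '[[0, 0, 0, 0.003, 0.042, 0, 0], [0, 0, 0, 0.004, 0.042, 0, 0], [0, 0, 0, 0.003, 0.042, 0, 0], [0, 0, 0, 0.004, 0.042, 0, 0], [0, 0, 0, 0.003, 0.042, 0, 0], [0, 0, 0, 0.004, 0.042, 0, 0], [0, 0, 0, 0.003, 0.042, 0, 0], [0, 0, 0, 0.004, 0.04, 0, 0]]' > next.json && python3 -m jog next.json
echo '[[0, 0, 0, 0, 0, 0, 0], [0, 0, 0, 0, 0, 0, 0], [0, 0, 0, 0, 0, 0, 0]]' > next.json && python3 -m jog next.json
python3 -c "
from h import *
tol(.1,.108)"
```

```text
time_s: 43.5
position: [0.7792, -0.1337, 0.1996]
tcp_rot: [[-0.075, 0.997, -0.0], [0.997, 0.075, -0.0], [-0.0, -0.0, -1.0]]
wrist_force: [1.5, 0.1, 0.2]
opening: -0.0002
finger_force: 0.0
time_s: 43.8
position: [0.7764, -0.1342, 0.1997]
tcp_rot: [[-0.075, 0.997, -0.002], [0.997, 0.075, 0.0], [0.0, -0.002, -1.0]]
wrist_force: [-0.3, -0.0, 0.1]
opening: 0.0
finger_force: 0.0
delta [ 0.0003 -0.      0.0917] delta if aligned [ 0.0003 -0.0002  0.0917] rot [-0.002 -0.    -0.004] p [ 0.7764 -0.1342  0.1997] open 0.0
```

```bash
echo '[[0, 0, 0, 0, 0, 0.03, 0], [0, 0, 0, 0, 0, 0.03, 0], [0, 0, 0, 0, 0, 0.025, 0], [0, 0, 0, 0, 0, 0.007, 0], [0, 0, 0, 0, 0, 0, 0], [0, 0, 0, 0, 0, 0, 0]]' > next.json && python3 -m jog next.json
echo '[[0, 0, 0, 0, -0.015, 0, 0], [0, 0, 0, 0, -0.015, 0, 0], [0, 0, 0, 0, -0.015, 0, 0], [0, 0, 0, 0, -0.015, 0, 0], [0, 0, 0, 0, 0, 0, 0]]' > next.json && python3 -m jog next.json
echo '[[0, 0, 0, 0, -0.015, 0, 0], [0, 0, 0, 0, -0.015, 0, 0], [0, 0, 0, 0, -0.015, 0, 0], [0, 0, 0, 0, 0, 0, 0]]' > next.json && python3 -m jog next.json
python3 -c "
from h import *
S,o=marks(['lid_handle'],2); tol(-.03,.098)"
```

```text
time_s: 44.4
position: [0.7781, -0.1346, 0.1101]
tcp_rot: [[-0.074, 0.997, 0.002], [0.997, 0.074, -0.001], [-0.001, 0.002, -1.0]]
wrist_force: [0.0, -0.2, -0.1]
opening: -0.0
finger_force: 0.0
time_s: 44.9
position: [0.7232, -0.1398, 0.1163]
tcp_rot: [[-0.075, 0.997, 0.017], [0.997, 0.075, -0.003], [-0.005, 0.016, -1.0]]
wrist_force: [2.5, -0.3, 2.2]
opening: 0.0001
finger_force: 1.1
time_s: 45.3
position: [0.6727, -0.1426, 0.1111]
tcp_rot: [[-0.074, 0.997, 0.003], [0.997, 0.074, -0.001], [-0.001, 0.003, -1.0]]
wrist_force: [-0.6, 0.9, 0.5]
opening: -0.0001
finger_force: 0.0
lid_handle ([0.6648, -0.0956, 0.1202], 4)
delta [-0.0003 -0.0269  0.01  ] delta if aligned [-0.0002 -0.0269  0.01  ] rot [ 0.     0.    -0.004] p [ 0.6735 -0.1419  0.108 ] open -0.0004
```

```bash
echo '[[0, 0, 0, 0, -0.014, 0.005, 0], [0, 0, 0, 0, -0.013, 0.005, 0], [0, 0, 0, 0, -0.008, 0.008, 0], [0, 0, 0, 0, -0.007, 0.008, 0], [0, 0, 0, 0, -0.005, 0.007, 0], [0, 0, 0, 0, -0.005, 0.006, 0], [0, 0, 0, 0, 0, 0, 0]]' > next.json && python3 -m jog next.json
python3 -c "
from h import *
S,o=marks(['lid_handle'],1); tol(-.06,.0545)"
```

```text
time_s: 46.4
position: [0.6195, -0.1455, 0.0675]
tcp_rot: [[-0.075, 0.997, -0.003], [0.997, 0.075, 0.001], [0.001, -0.003, -1.0]]
wrist_force: [0.2, -0.8, -0.2]
opening: -0.0001
finger_force: 0.0
lid_handle ([0.5976, -0.1014, 0.0784], 2)
delta [-0.0004 -0.0047  0.0146] delta if aligned [-0.0004 -0.0047  0.0146] rot [ 0.    -0.    -0.004] p [ 0.6214 -0.1458  0.0691] open -0.0004
```

Nearly shut. I press gently in small steps and watch the force.

```bash
echo '[[0, 0, 0, 0, -0.002, 0.006, 0], [0, 0, 0, 0, -0.002, 0.005, 0], [0, 0, 0, 0, 0, 0.003, 0], [0, 0, 0, 0, 0, 0, 0]]' > next.json && python3 -m jog next.json
echo '[[0, 0, 0, 0, 0, 0.002, 0], [0, 0, 0, 0, 0, 0, 0]]' > next.json && python3 -m jog next.json
echo '[[0, 0, 0, 0, 0, 0.002, 0], [0, 0, 0, 0, 0, 0, 0]]' > next.json && python3 -m jog next.json
```

```text
time_s: 47.0
position: [0.6166, -0.1461, 0.0547]
tcp_rot: [[-0.075, 0.997, -0.001], [0.997, 0.075, 0.0], [0.0, -0.001, -1.0]]
wrist_force: [-0.5, 0.1, -0.3]
opening: 0.0001
finger_force: 0.0
time_s: 47.2
position: [0.6168, -0.1461, 0.0544]
tcp_rot: [[-0.075, 0.997, 0.0], [0.997, 0.075, -0.0], [-0.0, 0.0, -1.0]]
wrist_force: [-3.4, 0.3, 10.0]
opening: -0.0
finger_force: 5.0
time_s: 47.4
position: [0.6169, -0.1464, 0.0542]
tcp_rot: [[-0.075, 0.997, 0.001], [0.997, 0.075, -0.001], [-0.001, 0.001, -1.0]]
wrist_force: [-7.6, 1.3, 19.8]
opening: 0.0001
finger_force: 10.0
```

```bash
echo '[[0, 0, 0, 0, 0, -0.02, 0], [0, 0, 0, 0, 0, -0.04, 0], [0, 0, 0, 0, 0, -0.04, 0], [0, 0, 0, 0.044, 0, 0, 0.05], [0, 0, 0, 0.044, 0, 0, 0.05], [0, 0, 0, 0.044, 0, 0, 0.05], [0, 0, 0, 0.044, 0, 0, 0.05], [0, 0, 0.075, 0, 0, 0, 0.05]]' > next.json && python3 -m jog next.json >/dev/null
echo '[[0, 0, 0.15, 0, 0, 0, 0.05], [0, 0, 0.15, 0, 0, 0, 0.05], [0, 0, 0.15, 0, 0, 0, 0.05], [0, 0, 0.15, 0, 0, 0, 0.05], [0, 0, 0.15, 0, 0, 0, 0.05], [0, 0, 0.15, 0, 0, 0, 0.05], [0, 0, 0.15, 0, 0, 0, 0.05], [0, 0, 0.15, 0, 0, 0, 0.05]]' > next.json && python3 -m jog next.json >/dev/null
echo '[[0, 0, 0.15, 0, 0, 0, 0.05], [0, 0, 0.15, 0, 0, 0, 0.05], [0, 0, 0, 0, 0, 0, 0.05], [0, 0, 0, 0, 0, 0, 0.05]]' > next.json && python3 -m jog next.json
python3 -c "
from h import *
S,o=marks(['knob_grip','lid_handle','lid_hinge','dish1'],2)
a=S[1]['color'][150:250,240:370,::-1];cv2.imwrite('pics/k.png',cv2.resize(a,None,fx=5,fy=5))
to([.6028,.029,.1],TH-np.pi/2)
print(manip.state()['qpos'])"
```

```text
time_s: 49.4
position: [0.6037, 0.0294, 0.1509]
tcp_rot: [[0.997, 0.074, -0.0], [0.074, -0.997, 0.0], [-0.0, -0.0, -1.0]]
wrist_force: [-0.8, -0.1, -0.7]
opening: 0.0502
finger_force: 0.0
knob_grip ([0.6024, 0.0291, 0.0857], 4)
lid_handle ([0.5916, -0.1044, 0.0618], 4)
lid_hinge ([0.6719, -0.0964, 0.0314], 3)
dish1
delta [-0.0011  0.0002  0.0511] delta if aligned [-0.0011  0.0002  0.0511] rot [ 0.    -0.    -0.008] p [0.6038 0.0293 0.1511] open 0.0499
[-2.13379870e-02  4.15290945e-01  1.55152500e+00 -5.54454443e-05
  1.17476875e+00  1.47867688e+00]
```

View pics/k.png

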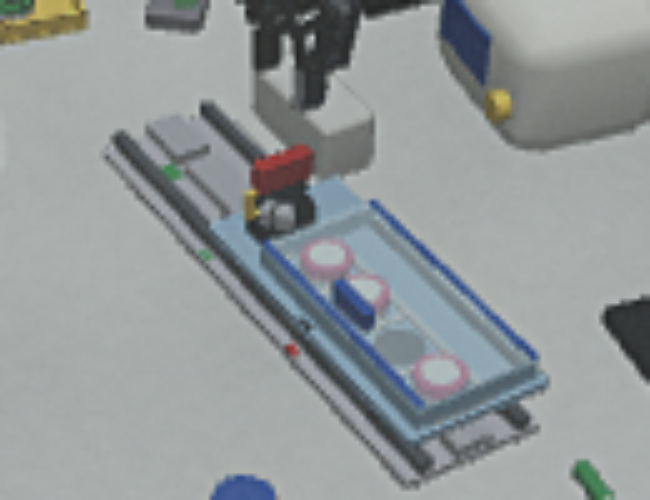

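The lid is shut flat over the three pink dishes, and the open fingers are above the red knob (crop px (283,168)). I descend and grip the bar.

```bash
echo '[[0, 0, 0, -0.001, 0, 0.03, 0.05], [0, 0, 0, 0, 0, 0.03, 0.05], [0, 0, 0, 0, 0, 0.015, 0.05], [0, 0, 0, 0, 0, 0, 0.05], [0, 0, 0, 0, 0, 0, 0.05]]' > next.json && python3 -m jog next.json
python3 -c "
from h import *
to([.6027,.029,.073],TH-np.pi/2)"
```

```text
time_s: 50.9
position: [0.603, 0.0292, 0.0762]
tcp_rot: [[0.997, 0.071, -0.0], [0.071, -0.997, -0.0], [-0.0, 0.0, -1.0]]
wrist_force: [0.5, -0.4, 1.2]
opening: 0.0499
finger_force: 0.0
delta [-0.0003  0.0002  0.0032] delta if aligned [-0.0003  0.0002  0.0032] rot [ 0.     0.    -0.008] p [0.603  0.0292 0.0762] open 0.0499
```

```bash
echo '[[0, 0, 0, 0, 0, 0.002, 0.05], [0, 0, 0, 0, 0, 0, 0.05], [0, 0, 0, 0, 0, 0, 0], [0, 0, 0, 0, 0, 0, 0], [0, 0, 0, 0, 0, 0, 0], [0, 0, 0, 0, 0, 0, 0], [0, 0, 0, 0, 0, 0, 0], [0, 0, 0, 0, 0, 0, 0]]' > next.json && python3 -m jog next.json 70
echo '[[0, 0, 0, 0, 0, -0.007, 0], [0, 0, 0, 0, 0, -0.007, 0], [0, 0, 0, 0, 0, -0.007, 0], [0, 0, 0, 0, 0, 0, 0], [0, 0, 0, 0, 0, 0, 0]]' > next.json && python3 -m jog next.json
```

```text
time_s: 51.7
position: [0.6034, 0.0292, 0.0747]
tcp_rot: [[0.997, 0.071, 0.001], [0.071, -0.997, -0.0], [0.001, 0.0, -1.0]]
wrist_force: [-0.1, -0.5, 5.2]
opening: 0.0126
finger_force: 69.9
time_s: 52.2
position: [0.6029, 0.0292, 0.0948]
tcp_rot: [[0.997, 0.071, 0.0], [0.071, -0.997, -0.0], [0.0, 0.0, -1.0]]
wrist_force: [2.7, -0.9, -9.0]
opening: 0.0125
finger_force: 68.2
```

```bash
echo '[[0, 0, 0, 0, 0, -0.0015, 0], [0, 0, -0.13, 0, 0, 0, 0], [0, 0, -0.13, 0, 0, 0, 0], [0, 0, -0.13, 0, 0, 0, 0], [0, 0, -0.13, 0, 0, 0, 0], [0, 0, -0.13, 0, 0, 0, 0], [0, 0, -0.13, 0, 0, 0, 0], [0, 0, -0.13, 0, 0, 0, 0]]' > next.json && python3 -m jog next.json
echo '[[0, 0, -0.13, 0, 0, 0, 0], [0, 0, 0, 0, 0, 0, 0], [0, 0, 0, 0, 0, 0, 0]]' > next.json && python3 -m jog next.json
python3 -c "
from h import *
s=manip.state();print(s['ft_torque'],s['wrist_force']);to([.6027,.029,.085],TH-np.pi/2+1.05)"
```

```text
time_s: 53.0
position: [0.6021, 0.0303, 0.096]
tcp_rot: [[0.552, 0.834, -0.002], [0.834, -0.552, 0.002], [0.0, -0.002, -1.0]]
wrist_force: [2.0, 1.9, -8.9]
opening: 0.0122
finger_force: 68.1
time_s: 53.3
position: [0.602, 0.0299, 0.0961]
tcp_rot: [[0.447, 0.895, -0.002], [0.895, -0.447, 0.001], [-0.0, -0.002, -1.0]]
wrist_force: [2.0, 1.1, -9.8]
opening: 0.0126
finger_force: 68.2
[ 0.38421744 -0.34077131  0.01901229] [ 1.9909336   1.12287809 -9.78156275]
delta [-0.0005  0.0011  0.0111] delta if aligned [-0.0005  0.001   0.0111] rot [-0.002  0.    -0.021] p [0.602  0.0299 0.0961] open 0.0126
```

Turned. I lower into the raised notch and release.

```bash
echo '[[0, 0, 0, 0, 0, 0.004, 0], [0, 0, 0, 0, 0, 0.004, 0], [0, 0, 0, 0, 0, 0.0025, 0], [0, 0, 0, 0, 0, 0, 0], [0, 0, 0, 0, 0, 0, 0]]' > next.json && python3 -m jog next.json
echo '[[0, 0, 0, 0, 0, 0, 0.03], [0, 0, 0, 0, 0, 0, 0.03], [0, 0, 0, 0, 0, 0, 0.03], [0, 0, 0, 0, 0, 0, 0.03], [0, 0, 0, 0, 0, 0, 0.03]]' > next.json && python3 -m jog next.json
echo '[[0, 0, 0, 0, 0, -0.025, 0.05], [0, 0, 0, 0, 0, -0.04, 0.05], [0, 0, 0, 0, 0, 0, 0.05]]' > next.json && python3 -m jog next.json
python3 -c "
from h import *
p=shot('side');t=shot('top')
print([np.round(d['at'],4) for q in(p,t) for d in manip.mark_of(q,'knob_grip')])
a=np.vstack([cv2.resize(p['color'][150:210,270:330],None,fx=5,fy=5),cv2.resize(t['color'][150:210,225:285],None,fx=5,fy=5)])
cv2.imwrite('pics/k2.png',a[:,:,::-1])"
```

```text
time_s: 53.8
position: [0.6023, 0.0291, 0.0868]
tcp_rot: [[0.444, 0.896, -0.001], [0.896, -0.444, -0.0], [-0.0, -0.0, -1.0]]
wrist_force: [-3.7, 0.8, 2.5]
opening: 0.0127
finger_force: 69.8
time_s: 54.3
position: [0.6031, 0.0292, 0.0862]
tcp_rot: [[0.444, 0.896, 0.0], [0.896, -0.444, -0.0], [0.0, 0.0, -1.0]]
wrist_force: [0.4, -0.7, -0.1]
opening: 0.0301
finger_force: 0.0
time_s: 54.6
position: [0.6069, 0.0292, 0.1564]
tcp_rot: [[0.444, 0.896, 0.011], [0.896, -0.444, -0.0], [0.004, 0.01, -1.0]]
wrist_force: [0.7, -0.1, 0.5]
opening: 0.0502
finger_force: 0.0
[array([0.6014, 0.0272, 0.0972]), array([0.6037, 0.0266, 0.0959]), array([ 0.6194, -0.1745,  0.0285])]
```

View pics/k2.png

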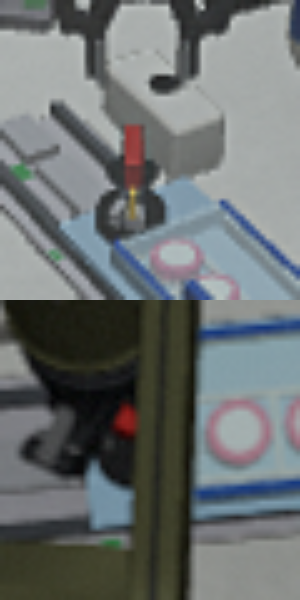

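The knob grip stands at z ≈ 0.097, a rise of 12 mm, with its bar turned, so it is parked. I regrip it and slide the carrier 120 mm.

```bash
echo '[[0, 0, 0, 0, 0, 0.04, 0.05], [0, 0, 0, 0, 0, 0.022, 0.05], [0, 0, 0, 0, 0, 0.005, 0.05], [0, 0, 0, 0, 0, 0, 0.05], [0, 0, 0, 0, 0, 0, 0.05]]' > next.json && python3 -m jog next.json
python3 -c "
from h import *
to([.603,.0292,.0865],TH-np.pi/2+1.05)"
```

```text
time_s: 55.3
position: [0.6034, 0.0292, 0.0845]
tcp_rot: [[0.444, 0.896, 0.001], [0.896, -0.444, -0.0], [0.0, 0.001, -1.0]]
wrist_force: [-0.5, -0.4, 0.1]
opening: 0.0497
finger_force: 0.0
delta [-0.0002 -0.0003 -0.002 ] delta if aligned [-0.0002 -0.0003 -0.002 ] rot [ 0.001 -0.    -0.018] p [0.6034 0.0292 0.0845] open 0.0497
```

```bash
echo '[[0, 0, 0, 0, 0, -0.001, 0.05], [0, 0, 0, 0, 0, 0, 0], [0, 0, 0, 0, 0, 0, 0], [0, 0, 0, 0, 0, 0, 0], [0, 0, 0, 0, 0, 0, 0], [0, 0, 0, 0, 0, 0, 0], [0, 0, 0, 0, 0, 0, 0]]' > next.json && python3 -m jog next.json 40
echo '[[0, 0, 0, 0.0086, -0.0051, 0, 0], [0, 0, 0, 0.0172, -0.0103, 0, 0], [0, 0, 0, 0.0172, -0.0103, 0, 0], [0, 0, 0, 0.0172, -0.0103, 0, 0], [0, 0, 0, 0.0172, -0.0103, 0, 0], [0, 0, 0, 0.0172, -0.0103, 0, 0], [0, 0, 0, 0.0086, -0.0051, 0, 0], [0, 0, 0, 0, 0, 0, 0]]' > next.json && python3 -m jog next.json
echo '[[0, 0, 0, 0, 0, 0, 0], [0, 0, 0, 0, 0, 0, 0]]' > next.json && python3 -m jog next.json
python3 -c "
from h import *
to([.6030-.00947,.0292+.11963,.0865],TH-np.pi/2+1.05)
S,o=marks(['knob_grip','lid_handle'],2)"
```

```text
time_s: 56.0
position: [0.6028, 0.0293, 0.0859]
tcp_rot: [[0.444, 0.896, 0.0], [0.896, -0.444, -0.0], [0.0, 0.0, -1.0]]
wrist_force: [-2.2, 0.6, 5.8]
opening: 0.0136
finger_force: 41.7
time_s: 56.8
position: [0.5919, 0.1513, 0.0858]
tcp_rot: [[0.443, 0.897, -0.002], [0.897, -0.443, 0.001], [0.0, -0.002, -1.0]]
wrist_force: [-4.2, 1.4, 8.2]
opening: 0.0128
finger_force: 42.1
time_s: 57.0
position: [0.592, 0.1503, 0.0857]
tcp_rot: [[0.444, 0.896, -0.002], [0.896, -0.444, 0.001], [-0.0, -0.002, -1.0]]
wrist_force: [-4.4, 1.9, 7.5]
opening: 0.0132
finger_force: 42.0
delta [-0.0006  0.002  -0.0008] delta if aligned [-0.0007  0.002  -0.0008] rot [-0.002  0.    -0.018] p [0.592  0.1503 0.0857] open 0.0132
knob_grip ([0.5904, 0.1469, 0.0947], 4)
lid_handle ([0.5803, 0.0166, 0.0624], 4)
```

```bash
echo '[[0, 0, 0, -0.001, 0.0006, -0.003, 0], [0, 0, 0, 0, 0, -0.004, 0], [0, 0, 0, 0, 0, -0.003, 0], [0, 0, 0, 0, 0, 0, 0], [0, 0, 0, 0, 0, 0, 0]]' > next.json && python3 -m jog next.json 70
python3 -c "
from h import *
to([.6028-.00947,.0293+.11963,.0958],TH-np.pi/2+1.05)"
```

```text
time_s: 58.1
position: [0.5921, 0.1479, 0.0941]
tcp_rot: [[0.444, 0.896, -0.003], [0.896, -0.444, -0.0], [-0.002, -0.003, -1.0]]
wrist_force: [-2.3, 0.8, -8.6]
opening: 0.0126
finger_force: 69.9
delta [ 0.0015  0.0007 -0.0017] delta if aligned [ 0.0015  0.0007 -0.0017] rot [-0.003  0.002 -0.018] p [0.5921 0.1479 0.0941] open 0.0126
```

```bash
echo '[[0, 0, 0, 0.0009, -0.0005, -0.0018, 0], [0, 0, 0.13, 0, 0, 0, 0], [0, 0, 0.13, 0, 0, 0, 0], [0, 0, 0.13, 0, 0, 0, 0], [0, 0, 0.13, 0, 0, 0, 0], [0, 0, 0.13, 0, 0, 0, 0], [0, 0, 0.13, 0, 0, 0, 0], [0, 0, 0.13, 0, 0, 0, 0]]' > next.json && python3 -m jog next.json
echo '[[0, 0, 0.13, 0, 0, 0, 0], [0, 0, 0, 0, 0, 0, 0], [0, 0, 0, 0, 0, 0, 0]]' > next.json && python3 -m jog next.json
python3 -c "
from h import *
s=manip.state();print(s['ft_torque'],s['wrist_force']);to([.6028-.00947,.0293+.11963,.075],TH-np.pi/2)"
```

```text
time_s: 58.9
position: [0.5932, 0.1479, 0.0965]
tcp_rot: [[0.981, 0.194, -0.001], [0.194, -0.981, -0.002], [-0.001, 0.002, -1.0]]
wrist_force: [-2.3, -1.6, -9.3]
opening: 0.0128
finger_force: 69.9
time_s: 59.2
position: [0.5931, 0.1483, 0.0966]
tcp_rot: [[0.997, 0.074, -0.001], [0.074, -0.997, -0.001], [-0.001, 0.001, -1.0]]
wrist_force: [-1.5, -1.5, -8.9]
opening: 0.0125
finger_force: 69.9
[-0.37195473  0.306907    0.02299228] [-1.48621322 -1.50816877 -8.87989869]
delta [ 0.0003 -0.0006  0.0216] delta if aligned [ 0.0002 -0.0006  0.0216] rot [ 0.001  0.001 -0.005] p [0.5931 0.1483 0.0966] open 0.0125
```

```bash
echo '[[0, 0, 0, 0, 0, 0.005, 0], [0, 0, 0, 0, 0, 0.005, 0], [0, 0, 0, 0, 0, 0.005, 0], [0, 0, 0, 0, 0, 0.004, 0], [0, 0, 0, 0, 0, 0, 0], [0, 0, 0, 0, 0, 0, 0]]' > next.json && python3 -m jog next.json
echo '[[0, 0, 0, 0, 0, 0.003, 0], [0, 0, 0, 0, 0, 0, 0], [0, 0, 0, 0, 0, 0, 0]]' > next.json && python3 -m jog next.json
```

```text
time_s: 59.8
position: [0.5932, 0.149, 0.0779]
tcp_rot: [[0.997, 0.071, -0.001], [0.071, -0.997, -0.0], [-0.001, 0.0, -1.0]]
wrist_force: [-5.0, -1.8, -5.8]
opening: 0.0125
finger_force: 70.5
time_s: 60.1
position: [0.5932, 0.149, 0.075]
tcp_rot: [[0.997, 0.071, -0.0], [0.071, -0.997, 0.0], [-0.0, -0.0, -1.0]]
wrist_force: [-4.2, -1.2, -5.0]
opening: 0.0125
finger_force: 70.5
```

```bash
echo '[[0, 0, 0, 0, 0, 0, 0.05], [0, 0, 0, 0, 0, 0, 0.05], [0, 0, 0, 0, 0, 0, 0.05], [0, 0, 0, 0, 0, 0, 0.05], [0, 0, 0, 0, 0, -0.03, 0.05], [0, 0, 0, 0, 0, -0.04, 0.05], [0, 0, 0, 0, 0, -0.04, 0.05], [0, 0, 0, 0, 0, 0, 0.05]]' > next.json && python3 -m jog next.json
echo '[[0, 0, 0, -0.04, 0, 0, 0.05], [0, 0, 0, -0.045, 0, 0, 0.05], [0, 0, 0, -0.045, 0, 0, 0.05], [0, 0, 0, 0, 0, 0, 0.05], [0, 0, 0, 0, 0, 0, 0.05]]' > next.json && python3 -m jog next.json
python3 -c "
from h import *
S,o=marks(['knob_grip','lid_handle','old1','nest1'],2)
p,t=S[1],S[0]
a=np.hstack([cv2.resize(p['color'][130:230,200:330],None,fx=3,fy=3),cv2.resize(t['color'][130:230,200:330],None,fx=3,fy=3)])
cv2.imwrite('pics/end.png',a[:,:,::-1])"
```

```text
time_s: 60.9
position: [0.5983, 0.15, 0.1919]
tcp_rot: [[0.997, 0.071, 0.014], [0.071, -0.997, 0.003], [0.014, -0.002, -1.0]]
wrist_force: [1.5, 0.1, -0.2]
opening: 0.05
finger_force: 0.0
time_s: 61.4
position: [0.4629, 0.1398, 0.1851]
tcp_rot: [[0.997, 0.071, 0.001], [0.071, -0.997, 0.0], [0.001, -0.0, -1.0]]
wrist_force: [0.7, -0.2, 0.3]
opening: 0.0503
finger_force: 0.0
knob_grip ([0.5915, 0.1492, 0.0845], 3)
lid_handle ([0.5786, 0.0161, 0.0625], 3)
old1 ([0.581, -0.3661, 0.0002], 4) ([0.5436, 0.4228, 0.0071], 4) ([0.5474, 0.4808, -0.0012], 4)
nest1 ([0.6016, 0.0417, 0.0306], 4) ([0.6058, -0.0049, 0.0308], 4) ([0.5963, 0.0914, 0.0331], 3) ([0.6062, -0.0548, 0.0324], 3)
```

View pics/end.png

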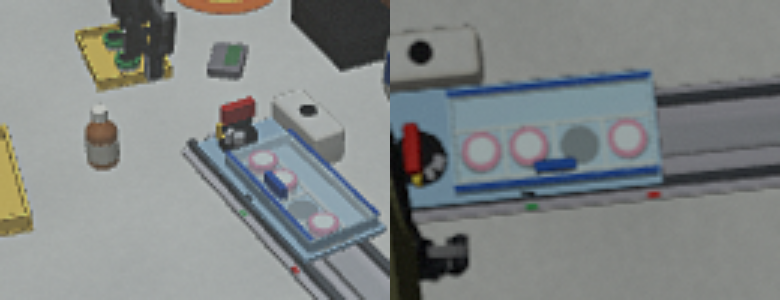

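The carrier is at the green mark (top crop px (531,207)). The knob bar lies across the rail at z = 0.0845, so it is locked, and the lid is shut over the three dishes.

```bash
python3 -c "
from rig import manip
print(manip.job_done())"
```

```text
the job is handed in; nothing more can be done
None
```

I handed the job in after about 62 s of robot time, and no verdict came back: my last pictures show both old dishes in the tray, three pink dishes in nests 1, 3 and 4 under the shut lid, and the carrier locked at the viewing station.

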